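# Charge a mill jar from the ball dispenser

## Robot

A 6-joint arm with a two-finger parallel gripper is mounted at the origin on the work surface. World frame = base frame: x ahead of the robot, y to its left, z up, the work surface at z = 0. Lengths are in m, angles in rad, forces in N, time in s.
With the tool pointing down it reaches from about 0.375 to 0.9 m from the base axis. Payload 3.1 kg.
Tool frame: the origin (TCP) lies on the centre line of the jaws, within the pads' length; the fingertips stand manip.finger_overhang ahead of it and the grasp point (between the pads) lies 11 mm behind it (manip.finger_overhang is the distance from the TCP to the fingertips, in m); y points along the fingers, z is the direction in which the jaws open and shut, and the axes are right-handed (so a half turn about y gives the same grasp; the last joint's range is limited). The gripper opens to 85 mm and grips with 20 to 120 N. Pads are 22 mm wide; open, the fingers measure 114 mm over their backs; the gripper's body (76 mm by 85 mm) begins 54 mm behind the grasp point. The pads swing forward as they close: fully open they stand 13 mm farther back than shut.
Start: joints at [1.038, 0.527, 1.433, -0, 1.181, -0.178], TCP at [0.217, 0.586, 0.239] pointing down, gripper open.
Joint ranges: [-3.08, 3.08], [-0.75, 2.2], [0.22, 2.44], [-1.43, 4.57], [0, 2.65], [-2.85, 2.85]. Speed limits (rad/s): [2.79, 2.79, 3.14, 3.14, 3.14, 3.14].

## Interface

Orientations are given as a unit quaternion [x, y, z, w].
In Python, from station import manip gives the robot as it stands.
- The arm moves only by the tool send_rows, never from a script. Its argument "plan" is a list of rows, each an object with "linear": the shift along the tool's x, y, z in units of 30 mm (1.0 is 30 mm), a list of three; "roll": the turn about the tool's y in units of 6 degrees (1.0 is 6 degrees). In form: [{"linear": [tx, ty, tz], "roll": roll}, ...]. A call has exactly 5 rows; each row shifts and turns the commanded pose from where the row before left it, along the tool's axes as they then stand; what a row does not reach is not made up. A row lasts 1/8 s, in which the tool goes at most 62.5 mm and 10.7 degrees, less where a joint would pass 70% of its speed; a pose out of reach is approached as far as the arm can. A call is refused whole if a number of a shift passes 1 or a number of a turn 1, either way. A call with a gripper value outside its range is refused whole. "claw" is the finger opening in mm, from 0 to 85.4, set as the call begins (left out, the last holds). The fingers move at their own pace and stop on an object; "force" is the grip in N (left out, the last holds). Time passes only in rows, so rows that do not move let the fingers close, or fill a call up. It gives the time, the measured TCP pose, the force and the opening at its end, in the units of the state.
- manip.sense(): the state, without advancing time (a new reading comes with each control period).
- manip.snapshot(name): name is "scene" or "top"; returns the picture (400x640x3 uint8, blue, green, red); there is no depth.
- manip.get_calibration(name): a dict with "fovy" (degrees; the focal length in pixels is half the picture's height over the tangent of half this angle, whatever the lens; pixels are square), "cx", "cy" (the principal point, pixels), "k1" (the pictures are not rectified: a ray, as slopes to the right and down, at radius r is drawn at 1 + k1 r^2 times it, then the intrinsics apply), "cam_to_world" (4x4, takes a point from camera to world coordinates). Camera axes: x right, y down, z forward; pixel columns grow to the right and rows downward; lengths in m; the calibration is good to about 2 mm. A picture is of the moment at which its call begins. get_calibration takes no time and is no camera call.
- manip.sign_off(): hands the job in, once; it reports no verdict.
Trained networks look in the newest picture that a camera, given by its name, has taken for a name from the list of things; names that differ only in an ending like _2 or _b are one class to them, and where a whole thing is asked for, a point or a joint stands for the part that bears it (a point fixed in the world has none). Each returns a list of dicts, best first, with "p" (0 to 1); they miss things now and then, are a little off and sometimes report something else, mostly with a low value. They report only what shows in the picture. A call takes as long as a camera call.
- manip.look_for(camera, query): "extent" ([left, top, right, bottom] in pixels, round what is visible of it).
The state is a dict: "t": time; "q": joint angles; "qd": joint speeds; "tau": joint torques, N m; "tcp_pos": TCP position; "tool_rot": TCP orientation; "force": force on the tool from outside, world axes, zero at the start; "ft_torque": the same for the moment, N m; "finger_gap": opening from 0.0 (shut) to 1.0 (fully open).
Only numpy, scipy, OpenCV 4.12 (cv2) and the standard library are available. Lean on these libraries where they do the work, as an engineer would, in place of code of your own. Each camera call takes 0.05 s, during which the arm holds its last target.

## Task

Take the steel stirring rod from the tube rack, reach right down among the grinding balls in the dispenser's clear hopper and stir them round for at least four full turns so that they are carried round and come loose, with the gate still shut, then stand the rod back in its hole in the rack and let go of it. Then pull the dispenser's spring-closed gate out by its black knob until the pointer stands at the line of the index clip, so that all the balls drop into the steel jar below, and keep it there: finish while still holding the knob, with the gate at the mark. Leave the jar and the other things on the bench where they are.

Things in the scene. Friction and masses are not known exactly. Their poses are not given: they have to be found in the camera images.
- dispenser: Ball dispenser fixed to the bench: aluminium stand (base 160 x 150 x 8 mm, columns at local y = +/-64 mm), clear round hopper open at the top, flat slide gate under it. Origin on the bench under the hopper's axis, z up; turned by up to 0.35 rad. The gate pulls out along local -x, roughly towards the robot. A thin rail (top 98 mm high) runs along local x at y = +82 mm, to x = -205 mm.
- hopper_floor (a point): Point on the hopper's axis on top of the closed gate blade, 99 mm above the bench; axes as the dispenser's. From here up the hopper is a straight neck of inner radius 32 mm to 112 mm height, widens to inner radius 44 mm at 128 mm, and ends at a rim at 172 mm (outer radius 47 mm).
- gate (a joint): How far the gate is pulled out, m: 0 shut, stop at 0.090. A spring pulls it shut with about 3.3 N at 0 and 55 N/m more on the way (7 to 8 N at the mark); it snaps back when let go. The neck is fully clear for the balls beyond about 0.060.
- gate_knob (a point): Grip point of the gate's black knob: an upright cylinder 18 mm across from 99 to 147 mm height, with a 24 mm cap to 153 mm, on the middle of the gate's cross-bar (14 x 124 mm, top 99 mm high). The point is on its axis, 125 mm above the bench; gate shut, it is 105 mm from the hopper's axis along the dispenser's -x. It moves with the gate.
- gate_pointer (a point): Tip of the gate's pointer, a thin dark line on the cross-bar's end, 74 mm from the knob's axis along the dispenser's +y and at the same local x, 99 mm high. It moves with the gate.
- index: Index clip fixed on the rail: black block 16 x 12 x 22 mm, top 102 mm high, with a thin white line across its top, the mark. Origin under the line, 80 mm high; axes as the dispenser's. The gate is at the mark when the pointer has this origin's x, measured along the dispenser's x: 63 to 78 mm of travel from shut.
- rod: Stirring rod: round steel rod 10 mm across, 160 mm long, its upper 65 mm in a dark rubber grip sleeve 14 mm across; about 80 g. Origin at the centre of its lower end, z along the rod upwards. Starts upright in the rack's single hole, its top 166 mm above the bench.
- rod_tip (a point): Lower end of the rod (same point as the rod's origin), the end that stirs.
- rack: White plastic tube rack, 215 x 80 x 79 mm, fixed, origin under its centre on the bench. It has shelves at 30 to 35 and 74 to 79 mm height and capped tubes up to 108 mm high in the half at local +x. The rod's hole is at local x = -77.5 mm, y = 0.
- rack_hole (a point): Foot of the rod's hole: point on the hole's axis on the rack's base, 6 mm above the bench. The hole is 27 mm across in the upper shelf and 21 mm in the lower one (the rod may lean a little in it).
- jar: Open steel mill jar standing on the dispenser's base under the gate, 90 mm across, 60 mm tall, wall 4 mm. Origin under its centre (8 mm above the bench). It receives the balls.
- ball0_center (a point): One of five white ceramic grinding balls, 16 mm across, 13 g, lying loose in one layer in the hopper's neck on the closed gate; this point is its centre.
- ball1_center (a point): One of five white ceramic grinding balls, 16 mm across, 13 g, lying loose in one layer in the hopper's neck on the closed gate; this point is its centre.
- ball2_center (a point): One of five white ceramic grinding balls, 16 mm across, 13 g, lying loose in one layer in the hopper's neck on the closed gate; this point is its centre.
- ball3_center (a point): One of five white ceramic grinding balls, 16 mm across, 13 g, lying loose in one layer in the hopper's neck on the closed gate; this point is its centre.
- ball4_center (a point): One of five white ceramic grinding balls, 16 mm across, 13 g, lying loose in one layer in the hopper's neck on the closed gate; this point is its centre.
- jar_lid: Bystander: steel jar lid with a short knob, 84 mm across, 24 mm tall, loose, origin under its centre.
- amber_bottle: Bystander: amber glass bottle, 56 mm across, 105 mm tall, loose, origin under its centre.
- cup: Bystander: clear plastic cup, 64 mm across, 60 mm tall, loose, origin under its centre.
- dropper: Bystander: small white dropper bottle, 28 mm across, 55 mm tall, loose, origin under its centre.
- scoop: Bystander: small steel scoop lying flat, 170 mm long, 36 mm wide, 14 mm tall, loose, origin near its middle on the bench.

How it is judged:
By the outcome, as a careful person would: the job done as asked, in the order asked, and still so for the second after the job is handed in, while the arm keeps its last pose, push and grip.
It also fails if it takes over 72 s, if anything falls off the work surface, if the arm or the gripper's body presses on something with over 40 N, if the wrist force passes 120 N, or if a joint passes its speed limit or range.

## Working session

There is one attempt and no reset: what is moved stays moved. The work goes in short steps, Python scripts to look and compute and a tool call to move; the robot and the scene stay as the last step left them, time stands still between calls to the robot, and variables do not carry over. Pictures are saved under pics/ and viewed, and the job is handed in when it is done.

Besides the shell and the picture viewer there is one more tool, called after "Emit:" as name(argument=value, ...), one argument or row to a line, values as JSON. send_rows: Moves the arm, as the interface text tells. Its arguments: {"type":"object","properties":{"plan":{"type":"array"},"claw":{"type":"number"},"force":{"type":"number"}},"required":["plan"]}

```bash
ls -la; mkdir -p pics; python3 - <<'E'
from station import manip
import cv2
print(manip.sense()); print(manip.finger_overhang)
for n in ("scene","top"):
    im=manip.snapshot(n); cv2.imwrite(f"pics/{n}0.png",im); c=manip.get_calibration(n); print(n,c)
    for q in ["rod","rack","dispenser","gate_knob","index","jar","rod_tip","gate_pointer","hopper_floor","rack_hole","ball0_center","jar_lid","amber_bottle","cup","dropper","scoop"]:
        try: r=manip.look_for(n,q)
        except Exception as e: r=e
        print(q,[(([round(v) for v in d["extent"]]),round(d["p"],2)) for d in r[:2]] if isinstance(r,list) else r)
print(manip.sense()["t"])
E
```

```text
total 12
drwxr-xr-x  3 agent agent 4096 Dec  6 15:14 .
drwxr-xr-x 23 root  root  4096 Dec  6 15:14 ..
drwxr-xr-x  2 agent agent 4096 Dec  6 15:14 pics
{'t': 0.0, 'q': array([ 1.03750961e+00,  5.28494583e-01,  1.43395866e+00,  3.70133894e-05,
        1.18141320e+00, -1.78502762e-01]), 'qd': array([-0.00108763,  0.00030828, -0.00092364, -0.0002101 , -0.0001244 ,
       -0.00140459]), 'tau': array([ 1.69903371e-03, -4.42356455e+01, -1.78022647e+01, -2.44709745e-04,
        8.54040845e-03, -1.23083171e-05]), 'tcp_pos': array([0.2167037 , 0.58544839, 0.23829824]), 'tool_rot': array([ 0.69675832, -0.12507451,  0.12449162, -0.6952597 ]), 'force': array([-0.43019993,  0.00657167, -0.65741952]), 'ft_torque': array([0.03778252, 0.00799909, 0.02483309]), 'finger_gap': 1.0002071184173147}
0.008
scene {'fovy': 47.76126954574712, 'cx': 322.9751296066082, 'cy': 199.60622256419978, 'k1': -0.0767148131467869, 'cam_to_world': array([[ 0.2242702 ,  0.76949316, -0.59798256,  1.22757338],
       [ 0.97441941, -0.18618344,  0.12586714, -0.13230461],
       [-0.01448055, -0.61091407, -0.79156447,  0.964358
[... 1282 characters left out ...]
]])}
rod [([381, 207, 390, 215], 0.37), ([161, 212, 188, 234], 0.33)]
rack [([366, 142, 400, 223], 0.7)]
dispenser [([220, 162, 291, 248], 0.63)]
gate_knob [([231, 180, 277, 237], 0.8), ([296, 237, 322, 269], 0.66)]
index [([215, 253, 225, 256], 0.58)]
jar []
rod_tip [([384, 208, 393, 214], 0.58)]
gate_pointer [([232, 181, 275, 235], 0.69)]
hopper_floor [([218, 161, 290, 262], 0.73)]
rack_hole [([368, 144, 403, 226], 0.55)]
ball0_center []
jar_lid [([294, 237, 319, 269], 0.78)]
amber_bottle [([446, 189, 472, 209], 0.81)]
cup [([163, 211, 190, 233], 0.57)]
dropper [([309, 152, 318, 163], 0.57), ([229, 182, 276, 235], 0.47)]
scoop [([207, 235, 218, 295], 0.73), ([217, 253, 225, 256], 0.7)]
1.7
```

```bash
python3 - <<'E'
import cv2
a=cv2.imread("pics/scene0.png"); b=cv2.imread("pics/top0.png")
cv2.imwrite("pics/s_full.png",a)
cv2.imwrite("pics/s_crop.png",cv2.resize(a[135:285,215:425],None,fx=3.8,fy=3.8,interpolation=cv2.INTER_CUBIC))
cv2.imwrite("pics/t_full.png",b)
cv2.imwrite("pics/t_crop.png",cv2.resize(b[130:280,200:410],None,fx=3.8,fy=3.8,interpolation=cv2.INTER_CUBIC))
E
```

```text
(no output)
```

View pics/s_full.png

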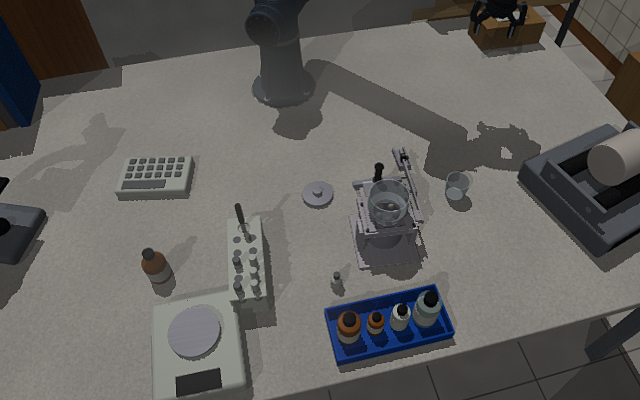

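View pics/s_crop.png

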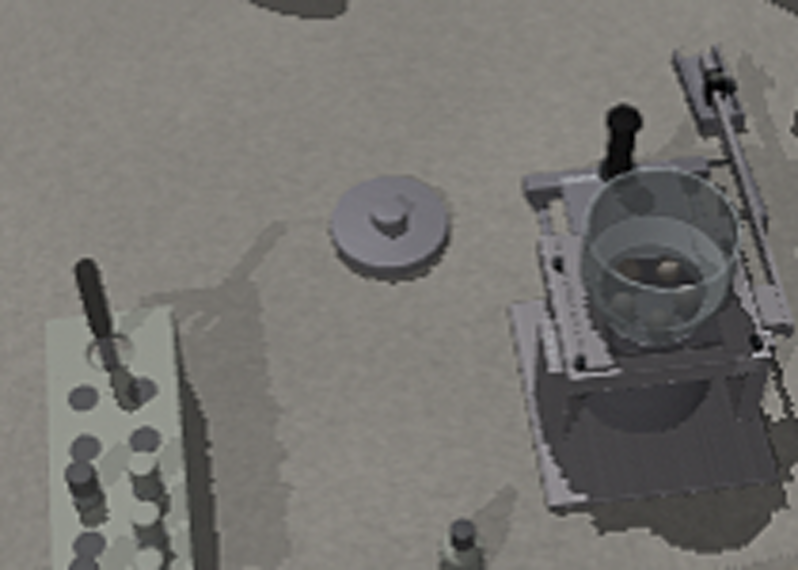

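View pics/t_full.png

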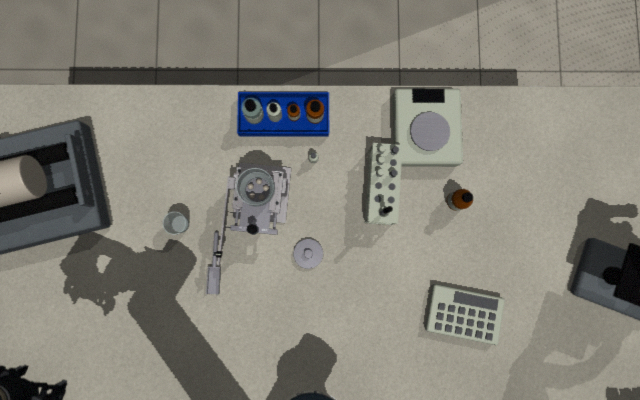

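View pics/t_crop.png

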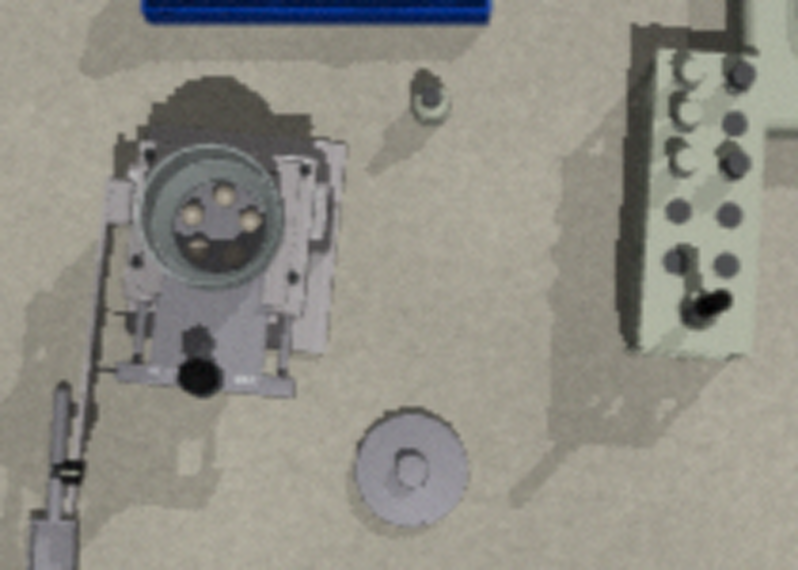

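```bash
python3 - <<'E'
import cv2
a=cv2.imread("pics/scene0.png"); b=cv2.imread("pics/top0.png")
def crop(im,x0,y0,w,h,s,n):
    c=cv2.resize(im[y0:y0+h,x0:x0+w],None,fx=s,fy=s,interpolation=cv2.INTER_CUBIC)
    c=cv2.convertScaleAbs(c,alpha=1.5,beta=10)
    for i in range(0,w,10):
        cv2.line(c,(i*s,0),(i*s,5),(0,0,255),1); cv2.putText(c,str(x0+i),(i*s,16),0,.35,(0,0,255),1)
    for i in range(0,h,10):
        cv2.line(c,(0,i*s),(5,i*s),(0,0,255),1); cv2.putText(c,str(y0+i),(6,i*s+4),0,.35,(0,0,255),1)
    cv2.imwrite(f"pics/{n}.png",c)
crop(b,205,155,95,80,8,'t_disp'); crop(b,205,225,80,75,8,'t_idx'); crop(b,360,135,50,95,6,'t_rack')
crop(a,340,140,95,75,8,'s_disp'); crop(a,340,205,95,70,8,'s_disp2'); crop(a,220,195,60,60,9,'s_rack')
E
```

```text
(no output)
```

View pics/t_disp.png

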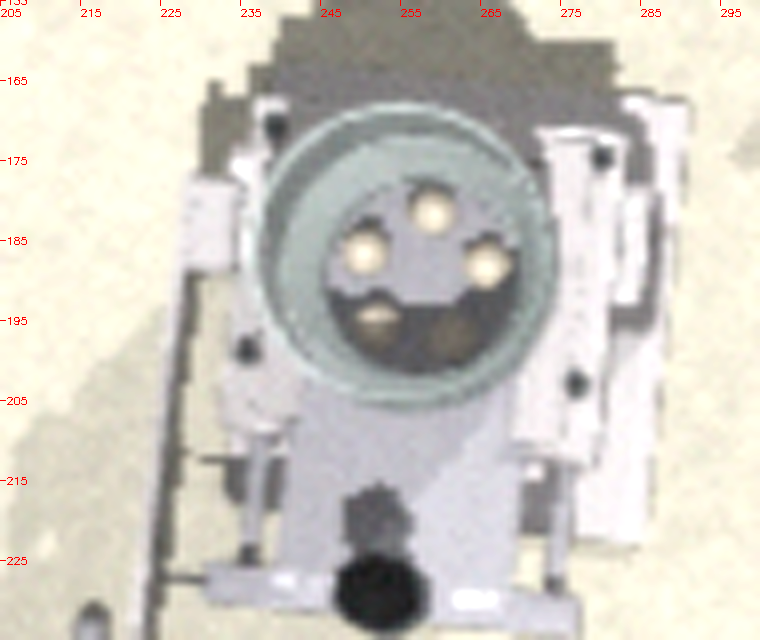

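View pics/t_idx.png

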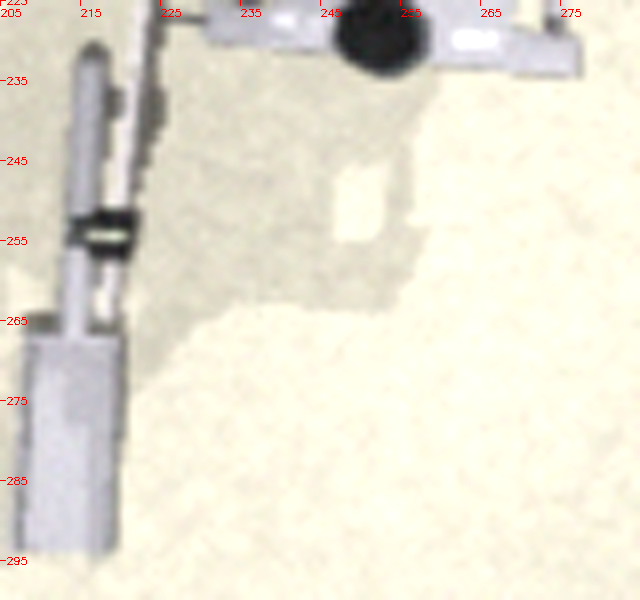

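View pics/t_rack.png

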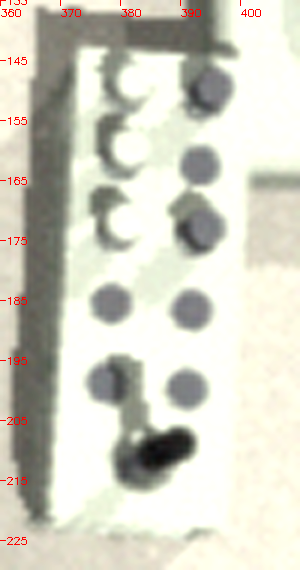

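View pics/s_disp.png

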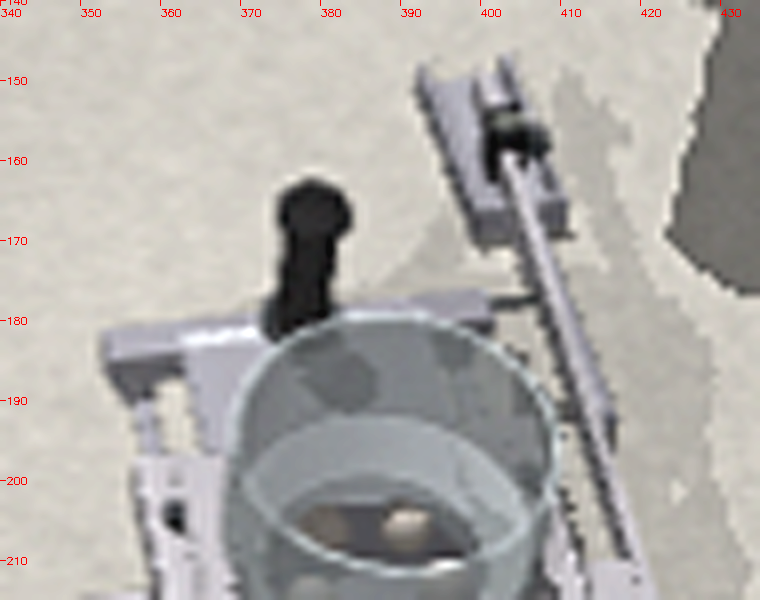

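View pics/s_disp2.png

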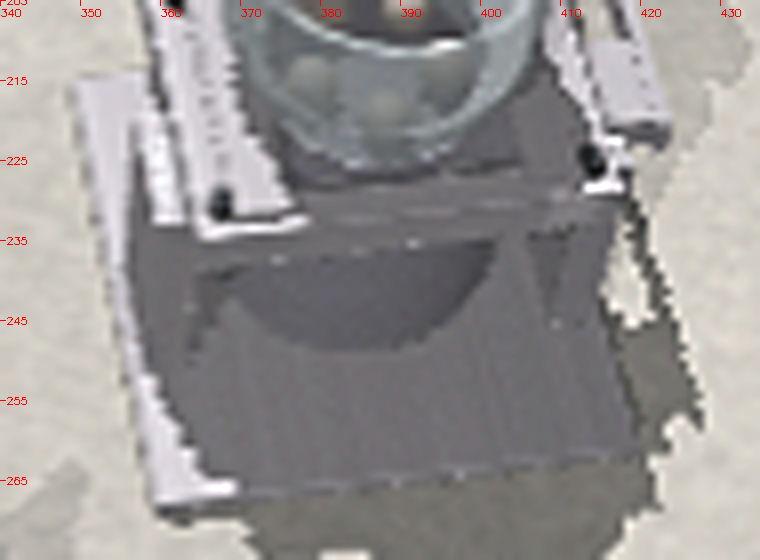

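View pics/s_rack.png

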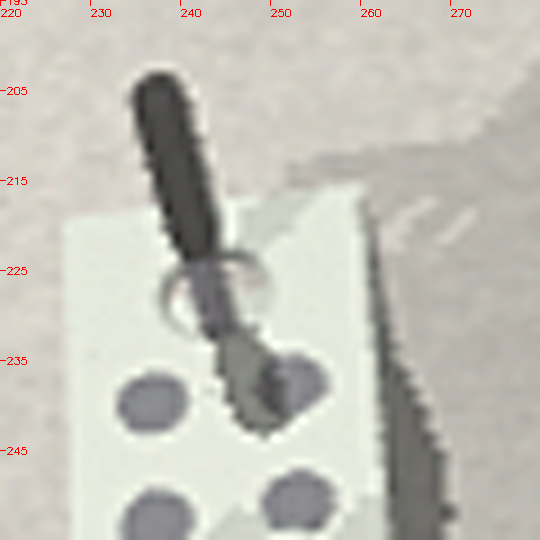

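```bash
cat > h.py <<'E'
import numpy as np, cv2
from station import manip
from scipy.optimize import least_squares
CAL={n:manip.get_calibration(n) for n in ("scene","top")}
def proj(n,P):
    c=CAL[n]; T=np.linalg.inv(c["cam_to_world"]); p=T[:3,:3]@np.asarray(P,float)+T[:3,3]
    s=p[:2]/p[2]; s=s*(1+c["k1"]*(s@s)); f=200/np.tan(np.radians(c["fovy"]/2))
    return np.array([c["cx"],c["cy"]])+f*s
def tri(obs):  # list (cam,px,py)
    g=lambda P: np.concatenate([proj(n,P)-[u,v] for n,u,v in obs])
    r=least_squares(g,[.5,0,.1]); return r.x, np.abs(r.fun).max()
def atz(n,u,v,z):
    r=least_squares(lambda P: proj(n,[P[0],P[1],z])-[u,v],[.5,0]); return r.x
def R2(a): return np.array([[np.cos(a),-np.sin(a)],[np.sin(a),np.cos(a)]])
def disp(p,loc): # p x,y,yaw
    return np.append(np.array(p[:2])+R2(p[2])@np.array(loc[:2]),loc[2])
E
python3 - <<'E'
from h import *
np.set_printoptions(precision=4,suppress=True)
T={'rim':(('top',255.9,186.75),('scene',389.5,195.6)),'cap':(('top',252.5,229),('scene',379.4,166.2)),
'ptr':(('top',225.6,227.4),('scene',407.1,177.3)),'idx':(('top',218.4,254.5),('scene',404,156)),'barL':(('top',230.9,227.9),('scene',401.5,177.5)),
'barR':(('top',277.5,232.25),('scene',353.4,183.1)),'rodtop':(('top',389.8,209),('scene',237.7,205.6)),'hole':(('top',384.2,211.7),('scene',244,227.8))}
Z=dict(rim=.172,cap=.153,ptr=.099,idx=.102,barL=.099,barR=.099,rodtop=.166,hole=.079)
for k,o in T.items():
    print(k,*tri(o),'top@z',atz(*o[0],Z[k]),'scene@z',atz(*o[1],Z[k]))
L={'rim':[0,0,.172],'cap':[-.105,0,.153],'ptr':[-.105,.074,.099],'barL':[-.105,.062,.099],'barR':[-.105,-.062,.099]}
def g(p):
    r=[]
    for k,l in L.items():
        for n,u,v in T[k]: r.append(proj(n,disp(p,l))-[u,v])
    return np.concatenate(r)
r=least_squares(g,[.55,.13,0],loss='soft_l1'); print('disp',r.x); print(g(r.x).reshape(-1,2))
p=r.x
P=tri(T['idx'])[0]
for q in (P[:2],atz('top',218.4,254.5,.102),atz('scene',404,156,.102)): print('idx local',R2(p[2]).T@(q-p[:2]))
for q in (atz('top',225.6,227.4,.099),atz('scene',407.1,177.3,.099)): print('ptr local',R2(p[2]).T@(q-p[:2]))
# rack
for n,u,v in (('top',372.5,142.5),('top',399.7,143.3),('top',367.8,222),('top',395.5,223),('scene',227.2,219.4),('scene',260.2,215.3)): print(n,atz(n,u,v,.079))
E
```

```text
rim [0.6491 0.14   0.1671] 0.9931635224378397 top@z [0.6477 0.1369] scene@z [0.6529 0.1404]
cap [0.5449 0.1496 0.1501] 1.164330505190577 top@z [0.544  0.1463] scene@z [0.5477 0.1514]
ptr [0.5512 0.2264 0.095 ] 0.8100241637056342 top@z [0.5504 0.2235] scene@z [0.5546 0.2268]
idx [0.4805 0.2431 0.096 ] 0.6762072754505652 top@z [0.4801 0.2401] scene@z [0.4859 0.2422]
barL [0.5498 0.212  0.0966] 0.7275741581595696 top@z [0.5491 0.2097] scene@z [0.5519 0.2129]
barR [0.5382 0.0898 0.0957] 0.6562449518548874 top@z [0.5377 0.0878] scene@z [0.5411 0.0905]
rodtop [ 0.5935 -0.1947  0.1628] 0.4962673811964464 top@z [ 0.5931 -0.1954] scene@z [ 0.5963 -0.1935]
hole [ 0.5939 -0.1947  0.0751] 0.7305021359771331 top@z [ 0.5933 -0.196 ] scene@z [ 0.5971 -0.1929]
disp [ 0.6497  0.1399 -0.0989]
[[-1.1949 -0.7834]
 [-0.6595 -1.0523]
 [-1.5767 -0.4755]
 [-0.7623 -0.6608]
 [-0.1198 -0.7904]
 [-1.3859 -0.3945]
 [-0.852  -0.8378]
 [-0.4382 -0.0953]
 [-0.2654 -0.51  ]
 [-0.9898 -0.4605]]
idx local [-0.1785  0.086 ]
idx local [-0.1786  0.083 ]
idx local [-0.1731  0.0857]
ptr local [-0.107   0.0734]
ptr local [-0.1032  0.0771]
top [ 0.7823 -0.1672]
top [ 0.7802 -0.2414]
top [ 0.5657 -0.1516]
top [ 0.5631 -0.2257]
scene [ 0.5632 -0.2297]
scene [ 0.5698 -0.15  ]
```

```bash
python3 - <<'E'
from h import *
from scipy.spatial.transform import Rotation as R
np.set_printoptions(precision=4,suppress=True)
s=manip.sense(); print(R.from_quat(s["tool_rot"]).as_matrix(), s["t"])
o=.44
T={'rim':(('top',255.9,186.75),('scene',389.5,195.6)),'cap':(('top',252.5,229),('scene',379.4,166.2)),
'ptr':(('top',225.6,227.4),('scene',407.1,177.3)),'idx':(('top',218.4,254.5),('scene',404,156)),'barL':(('top',230.9,227.9),('scene',401.5,177.5)),
'barR':(('top',277.5,232.25),('scene',353.4,183.1)),'rodtop':(('top',389.8,209),('scene',237.7,205.6)),'hole':(('top',384.2,211.7),('scene',244,227.8))}
T={k:[(n,u-o,v-o) for n,u,v in x] for k,x in T.items()}
for k in T: print(k,*tri(T[k]))
L={'rim':[0,0,.172],'cap':[-.105,0,.153],'ptr':[-.105,.074,.099],'barL':[-.105,.062,.099],'barR':[-.105,-.062,.099]}
def g(p):
    return np.concatenate([proj(n,disp(p,l))-[u,v] for k,l in L.items() for n,u,v in T[k]])
p=least_squares(g,[.55,.13,0],loss='soft_l1').x; print('disp',p); print(g(p).reshape(-1,2))
for k in('idx','ptr'): print(k,[R2(p[2]).T@(atz(*c,.102 if k=='idx' else .099)-p[:2]) for c in T[k]])
print('knob',disp(p,[-.105,0,.125]))
# balls from top (t_disp crop)
for u,v in((432,213),(366,251),(488,261),(378,315),(455,332)):
    q=atz('top',205+u/8-.44,155+v/8-.44,.107); print('ball local',R2(p[2]).T@(q-p[:2])*1000)
E
```

```text
[[ 0.9377  0.      0.3474]
 [-0.3474 -0.      0.9377]
 [ 0.     -1.      0.    ]] 1.7
rim [0.6495 0.1396 0.1695] 0.5144464052991395
cap [0.5456 0.1492 0.1527] 0.7016411123910302
ptr [0.5519 0.2258 0.0978] 0.34981588717687373
idx [0.4814 0.2425 0.0988] 0.20736717951035644
barL [0.5505 0.2115 0.0994] 0.2668022013326379
barR [0.539  0.0895 0.0985] 0.18738170572225954
rodtop [ 0.5942 -0.1944  0.1653] 0.012069988615394323
hole [ 0.5947 -0.1943  0.078 ] 0.24423207210833198
disp [ 0.6496  0.1399 -0.0994]
[[-0.7826 -0.308 ]
 [-0.2032 -0.6481]
 [-1.1851 -0.002 ]
 [-0.2852 -0.2546]
 [ 0.2755 -0.3326]
 [-0.9085  0.0236]
 [-0.457  -0.3777]
 [ 0.0388  0.321 ]
 [ 0.1274 -0.0262]
 [-0.5144 -0.0636]]
idx [array([-0.1776,  0.0842]), array([-0.1747,  0.0848])]
ptr [array([-0.1059,  0.0746]), array([-0.1048,  0.0763])]
knob [0.5451 0.1503 0.125 ]
ball local [21.8837  0.2838]
ball local [ 7.2041 20.3861]
ball local [  7.9182 -19.7401]
ball local [-13.4088  14.0857]
ball local [-16.4614 -11.5837]
```

Emit:
send_rows(
  plan=[
    {"linear": [0.6, 0, -1], "roll": -0.49},
    {"linear": [0.6, 0, -1], "roll": -0.49},
    {"linear": [0.6, 0, -1], "roll": -0.49},
    {"linear": [0.6, 0, -1], "roll": -0.49},
    {"linear": [0.6, 0, -1], "roll": -0.48},
  ],
  claw=60,
  force=60,
)

```text
t: 2.33
tcp_pos: [0.2669, 0.4178, 0.2395]
tool_rot: [-0.706, 0.034, -0.034, 0.706]
force: [-0.7, 0.2, -0.0]
finger_gap: 0.699
```

Emit:
send_rows(
  plan=[
    {"linear": [0.6, 0, -1], "roll": 0},
    {"linear": [0.6, 0, -1], "roll": 0},
    {"linear": [0.6, 0, -1], "roll": 0},
    {"linear": [0.6, 0, -1], "roll": 0},
    {"linear": [0.6, 0, -1], "roll": 0},
  ],
)

```text
t: 2.95
tcp_pos: [0.342, 0.2597, 0.2396]
tool_rot: [-0.706, 0.035, -0.035, 0.706]
force: [0.2, 0.2, -0.7]
finger_gap: 0.701
```

Emit:
send_rows(
  plan=[
    {"linear": [0.6, 0, -1], "roll": 0},
    {"linear": [0.6, 0, -1], "roll": 0},
    {"linear": [0.6, 0, -1], "roll": 0},
    {"linear": [0.6, 0, -1], "roll": 0},
    {"linear": [0.6, 0, -1], "roll": 0},
  ],
)

```text
t: 3.58
tcp_pos: [0.4167, 0.1013, 0.2396]
tool_rot: [-0.706, 0.035, -0.035, 0.706]
force: [1.1, 0.1, 0.4]
finger_gap: 0.701
```

Emit:
send_rows(
  plan=[
    {"linear": [0.75, 0, -1], "roll": 0},
    {"linear": [0.75, 0, -1], "roll": 0},
    {"linear": [0.75, 0, -1], "roll": 0},
    {"linear": [0.75, 0, -1], "roll": 0},
    {"linear": [0.75, 0, -1], "roll": 0},
  ],
)

```text
t: 4.2
tcp_pos: [0.5138, -0.0592, 0.2395]
tool_rot: [0.706, -0.035, 0.035, -0.706]
force: [0.4, 0.1, 0.9]
finger_gap: 0.7
```

Emit:
send_rows(
  plan=[
    {"linear": [0.75, 0, -1], "roll": 0},
    {"linear": [0.75, 0, -1], "roll": 0},
    {"linear": [0.75, 0, -1], "roll": 0},
    {"linear": [0.4, 0, -0.5], "roll": 0},
    {"linear": [0, 0, 0], "roll": 0},
  ],
)

```text
t: 4.82
tcp_pos: [0.5821, -0.171, 0.2391]
tool_rot: [-0.706, 0.036, -0.035, 0.706]
force: [-0.5, 0.2, 0.1]
finger_gap: 0.706
```

```bash
cat >> h.py <<'E'
from scipy.spatial.transform import Rotation as R
def delta(t):
    s=manip.sense(); M=R.from_quat(s["tool_rot"]).as_matrix(); d=M.T@(np.array(t)-s["tcp_pos"])
    print('t %.2f'%s["t"],'tcp',s["tcp_pos"].round(4),'units',(d/.03).round(3),'yaw',round(np.arctan2(M[1,0],M[0,0]),4),'F',s["force"].round(1),'gap',round(float(s["finger_gap"])*85.4,1))
E
python3 - <<'E'
from h import *
delta([.5942,-.1944,.127])
cv2.imwrite("pics/s1.png",manip.snapshot("scene")); cv2.imwrite("pics/t1.png",manip.snapshot("top"))
a=cv2.imread("pics/s1.png")[150:270,180:320]; b=cv2.imread("pics/t1.png")[130:250,320:460]
cv2.imwrite("pics/c1.png",np.hstack([cv2.resize(x,None,fx=2.8,fy=2.8,interpolation=cv2.INTER_CUBIC) for x in (a,b)]))
E
```

```text
t 4.83 tcp [ 0.5821 -0.171   0.2391] units [ 0.482  3.735 -0.738] yaw -0.1005 F [-0.5  0.2  0.1] gap 60.3
```

View pics/c1.png

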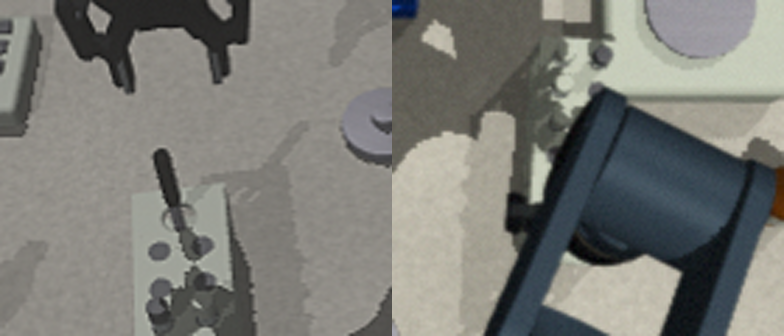

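Emit:
send_rows(
  plan=[
    {"linear": [0.48, 0, -0.74], "roll": 0},
    {"linear": [0, 0.5, 0], "roll": 0},
    {"linear": [0, 0.5, 0], "roll": 0},
    {"linear": [0, 0.2, 0], "roll": 0},
    {"linear": [0, 0, 0], "roll": 0},
  ],
)

```text
t: 5.55
tcp_pos: [0.5932, -0.1929, 0.2023]
tool_rot: [-0.706, 0.036, -0.034, 0.707]
force: [-0.7, 0.3, 0.2]
finger_gap: 0.704
```

```bash
python3 - <<'E'
from h import *
delta([.5942,-.1944,.127])
a=manip.snapshot("scene")[150:270,180:320]
cv2.imwrite("pics/c2.png",cv2.resize(a,None,fx=4,fy=4,interpolation=cv2.INTER_CUBIC))
E
```

```text
t 5.55 tcp [ 0.5932 -0.1929  0.2023] units [ 0.044  2.509 -0.049] yaw -0.0987 F [-0.7  0.3  0.2] gap 60.1
```

View pics/c2.png

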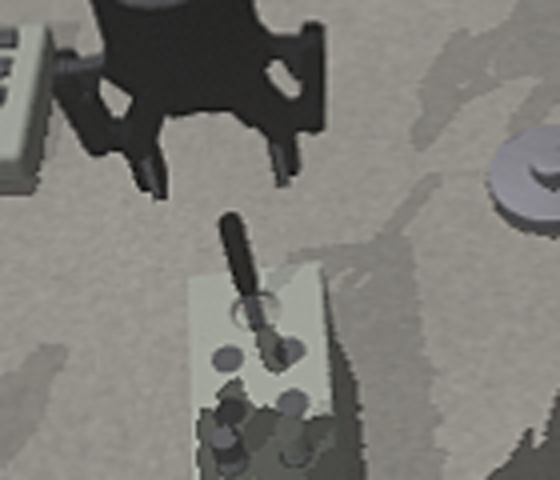

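Emit:
send_rows(
  plan=[
    {"linear": [0.04, 0.6, -0.05], "roll": 0},
    {"linear": [0, 0.6, 0], "roll": 0},
    {"linear": [0, 0.6, 0], "roll": 0},
    {"linear": [0, 0.5, 0], "roll": 0},
    {"linear": [0, 0.2, 0], "roll": 0},
  ],
)

```text
t: 6.22
tcp_pos: [0.5943, -0.1952, 0.1265]
tool_rot: [-0.706, 0.036, -0.034, 0.707]
force: [-0.7, 0.1, -0.1]
finger_gap: 0.708
```

Emit:
send_rows(
  plan=[
    {"linear": [0, 0, 0], "roll": 0},
    {"linear": [0, 0, 0], "roll": 0},
    {"linear": [0, 0, 0], "roll": 0},
    {"linear": [0, 0, 0], "roll": 0},
    {"linear": [0, 0, 0], "roll": 0},
  ],
  claw=5,
  force=70,
)

```text
t: 6.85
tcp_pos: [0.5956, -0.1956, 0.1292]
tool_rot: [0.706, -0.035, 0.036, -0.706]
force: [-0.2, 0.5, 4.2]
finger_gap: 0.146
```

```bash
python3 - <<'E'
from h import *
delta([.5942,-.1944,.127])
a=manip.snapshot("scene")[150:270,180:320]
cv2.imwrite("pics/c3.png",cv2.resize(a,None,fx=4,fy=4,interpolation=cv2.INTER_CUBIC))
E
```

```text
t 6.85 tcp [ 0.5956 -0.1956  0.1292] units [-0.049  0.073  0.036] yaw -0.0993 F [-0.2  0.5  4.2] gap 12.5
```

View pics/c3.png

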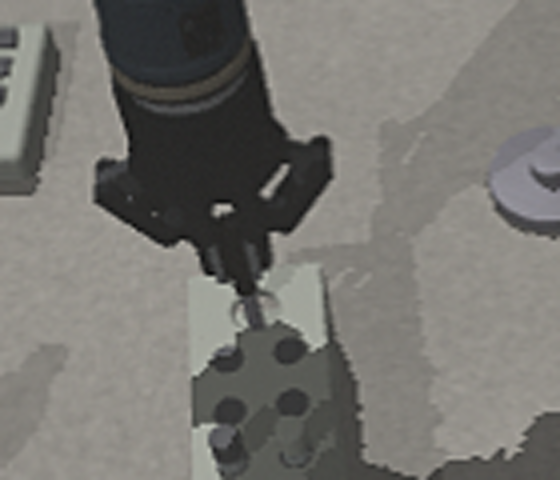

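Emit:
send_rows(
  plan=[
    {"linear": [0, -0.5, 0], "roll": 0},
    {"linear": [0, -0.8, 0], "roll": 0},
    {"linear": [0, -0.9, 0], "roll": 0},
    {"linear": [0, -0.9, 0], "roll": 0},
    {"linear": [0, -0.9, 0], "roll": 0},
  ],
)

```text
t: 7.52
tcp_pos: [0.5946, -0.1954, 0.2494]
tool_rot: [0.706, -0.035, 0.035, -0.706]
force: [0.5, -0.5, -1.4]
finger_gap: 0.141
```

```bash
python3 - <<'E'
from h import *
delta([.6496,.1399,.325])
for n in("scene","top"):
    cv2.imwrite(f"pics/{n}4.png",manip.snapshot(n))
a=cv2.imread("pics/scene4.png")[120:270,160:320]
cv2.imwrite("pics/c4.png",cv2.resize(a,None,fx=4,fy=4,interpolation=cv2.INTER_CUBIC))
E
```

```text
t 7.53 tcp [ 0.5946 -0.1954  0.2494] units [ 0.716 -2.52  11.303] yaw -0.0992 F [ 0.5 -0.5 -1.4] gap 12.0
```

View pics/c4.png

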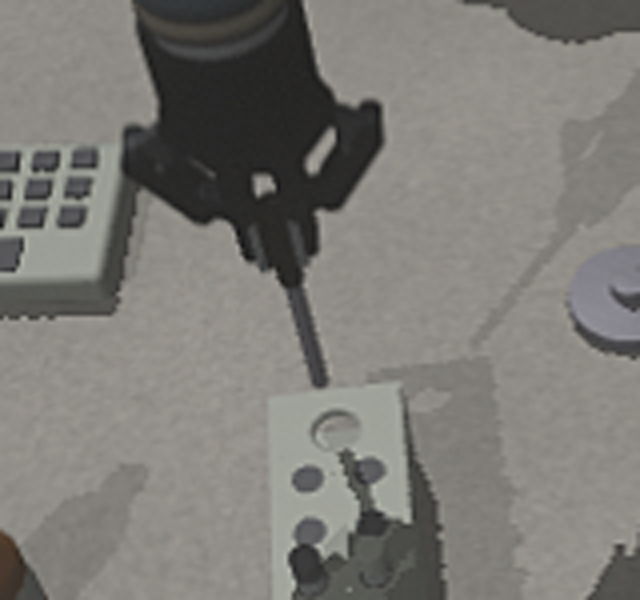

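```bash
python3 - <<'E'
from h import *
print(proj('scene',[.5946,-.1954,.126]),proj('scene',[.5946,-.1954,.184]))
E
```

```text
[239.64194935 215.65602553] [235.4033899  200.24918304]
```

Emit:
send_rows(
  plan=[
    {"linear": [0, -0.9, 0.5], "roll": 0},
    {"linear": [0.1, -0.9, 1], "roll": 0},
    {"linear": [0.1, -0.6, 1], "roll": 0},
    {"linear": [0.1, 0, 1], "roll": 0},
    {"linear": [0.1, 0, 1], "roll": 0},
  ],
)

```text
t: 8.25
tcp_pos: [0.6198, -0.0614, 0.3193]
tool_rot: [-0.706, 0.036, -0.035, 0.706]
force: [0.8, -0.4, -1.2]
finger_gap: 0.149
```

Emit:
send_rows(
  plan=[
    {"linear": [0.1, 0, 1], "roll": 0},
    {"linear": [0.1, 0, 1], "roll": 0},
    {"linear": [0.1, 0, 1], "roll": 0},
    {"linear": [0, 0, 1], "roll": 0},
    {"linear": [0, 0, 1], "roll": 0},
  ],
)

```text
t: 8.88
tcp_pos: [0.6435, 0.0869, 0.3186]
tool_rot: [0.706, -0.036, 0.034, -0.706]
force: [0.8, -0.1, -0.9]
finger_gap: 0.142
```

Emit:
send_rows(
  plan=[
    {"linear": [0, 0, 1], "roll": 0},
    {"linear": [0, 0, 0.8], "roll": 0},
    {"linear": [0, 0, 0], "roll": 0},
    {"linear": [0, 0, 0], "roll": 0},
    {"linear": [0, 0, 0], "roll": 0},
  ],
)

```text
t: 9.5
tcp_pos: [0.6495, 0.1387, 0.3202]
tool_rot: [0.706, -0.036, 0.035, -0.706]
force: [0.6, -0.4, -1.7]
finger_gap: 0.143
```

```bash
python3 - <<'E'
from h import *
delta([.6496,.1399,.325])
for n in("scene","top"):
    cv2.imwrite(f"pics/{n}5.png",manip.snapshot(n))
a=cv2.imread("pics/scene5.png")[90:230,320:460]; b=cv2.imread("pics/top5.png")[130:270,190:330]
cv2.imwrite("pics/c5.png",np.hstack([cv2.resize(x,None,fx=2.8,fy=2.8,interpolation=cv2.INTER_CUBIC) for x in (a,b)]))
p=[.6496,.1399,-.0994]
print(proj('scene',disp(p,[0,0,.325-.123])))
E
```

```text
t 9.50 tcp [0.6495 0.1387 0.3202] units [-0.002 -0.159  0.041] yaw -0.1006 F [ 0.6 -0.4 -1.7] gap 12.2
[390.22943518 185.99063441]
```

View pics/c5.png

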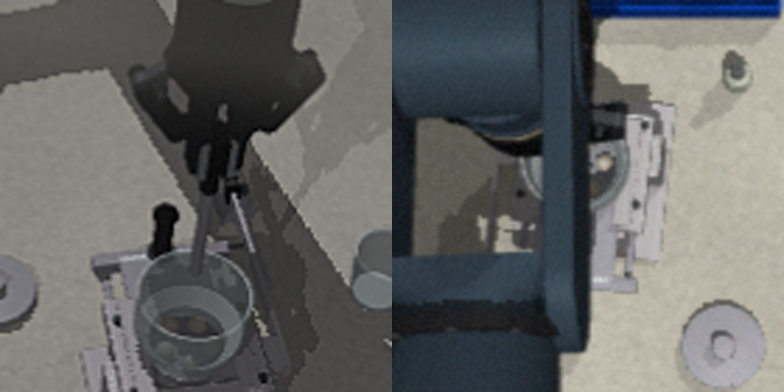

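Emit:
send_rows(
  plan=[
    {"linear": [0, 0.5, 0.04], "roll": 0},
    {"linear": [0, 0.6, 0], "roll": 0},
    {"linear": [0, 0.6, 0], "roll": 0},
    {"linear": [0, 0.5, 0], "roll": 0},
    {"linear": [0, 0.4, 0], "roll": 0},
  ],
)

```text
t: 10.22
tcp_pos: [0.6493, 0.1408, 0.2409]
tool_rot: [0.706, -0.036, 0.035, -0.706]
force: [0.7, -0.6, -1.4]
finger_gap: 0.145
```

Emit:
send_rows(
  plan=[
    {"linear": [0, 0.2, 0], "roll": 0},
    {"linear": [0, 0.2, 0], "roll": 0},
    {"linear": [0, 0.1, 0], "roll": 0},
    {"linear": [0, 0, 0], "roll": 0},
    {"linear": [0, 0, 0], "roll": 0},
  ],
)

```text
t: 10.85
tcp_pos: [0.6499, 0.141, 0.2278]
tool_rot: [-0.706, 0.035, -0.035, 0.706]
force: [0.5, 0.2, -0.7]
finger_gap: 0.143
```

```bash
python3 - <<'E'
from h import *
delta([.6496,.1399,.2255])
a=manip.snapshot("scene"); cv2.imwrite("pics/scene6.png",a)
cv2.imwrite("pics/c6.png",cv2.resize(a[120:240,330:450],None,fx=5,fy=5,interpolation=cv2.INTER_CUBIC))
E
```

```text
t 10.85 tcp [0.6499 0.141  0.2278] units [-0.006  0.076 -0.037] yaw -0.0993 F [ 0.5  0.2 -0.7] gap 12.2
```

View pics/c6.png

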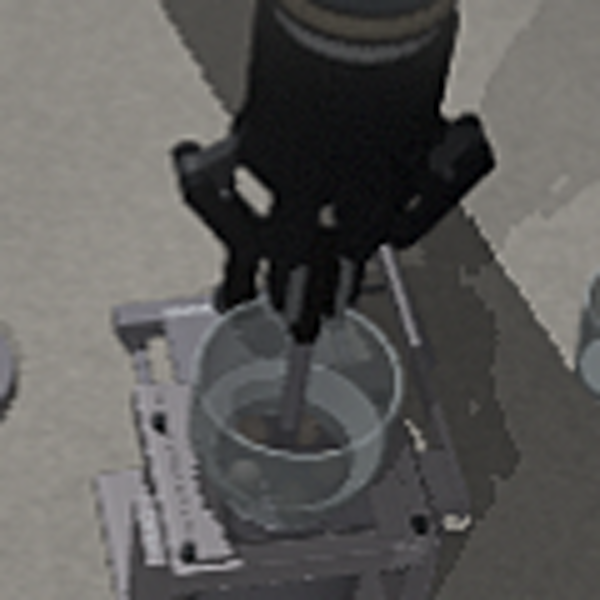

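Emit:
send_rows(
  plan=[
    {"linear": [0, 0.08, -0.04], "roll": 0},
    {"linear": [-0.06, 0, 0.19], "roll": 0},
    {"linear": [-0.06, 0, 0.19], "roll": 0},
    {"linear": [-0.065, 0, 0.19], "roll": 0},
    {"linear": [0, 0, 0], "roll": 0},
  ],
)

```text
t: 11.52
tcp_pos: [0.6455, 0.1581, 0.225]
tool_rot: [-0.706, 0.035, -0.035, 0.706]
force: [-0.5, 0.4, -0.6]
finger_gap: 0.142
```

Emit:
send_rows(
  plan=[
    {"linear": [-0.3, 0, -0.218], "roll": 0},
    {"linear": [-0.115, 0, -0.353], "roll": 0},
    {"linear": [0.115, 0, -0.353], "roll": 0},
    {"linear": [0.3, 0, -0.218], "roll": 0},
    {"linear": [0.371, 0, 0], "roll": 0},
  ],
)

```text
t: 12.15
tcp_pos: [0.6513, 0.1224, 0.225]
tool_rot: [-0.705, 0.038, -0.033, 0.707]
force: [-4.0, 3.7, 0.4]
finger_gap: 0.145
```

```bash
cat >> h.py <<'E'
DP=[.6496,.1399,-.0994]
def loc():
    s=manip.sense(); q=R2(DP[2]).T@(s["tcp_pos"][:2]-DP[:2])*1000
    print('t %.2f local mm'%s["t"],q.round(1),'z',round(s["tcp_pos"][2],4),'F',s["force"].round(1),'gap',round(float(s["finger_gap"])*85.4,1))
E
python3 - <<'E'
from h import *
loc()
a=manip.snapshot("scene")
cv2.imwrite("pics/c7.png",cv2.resize(a[160:240,350:430],None,fx=7,fy=7,interpolation=cv2.INTER_CUBIC))
E
```

```text
t 12.15 local mm [  3.4 -17.2] z 0.225 F [-4.   3.7  0.4] gap 12.4
```

View pics/c7.png

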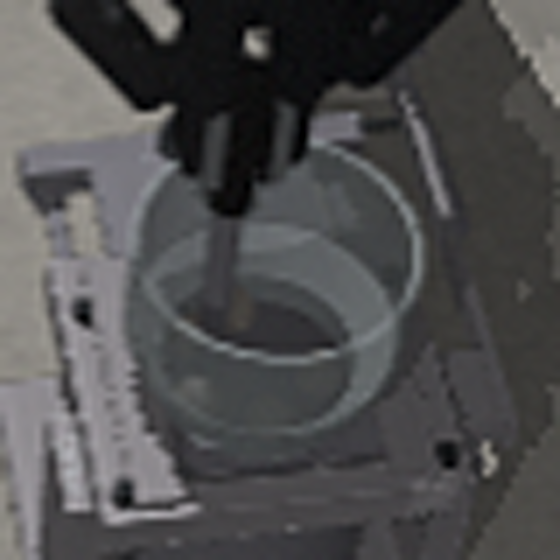

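Emit:
send_rows(
  plan=[
    {"linear": [0.3, 0, 0.218], "roll": 0},
    {"linear": [0.115, 0, 0.353], "roll": 0},
    {"linear": [-0.115, 0, 0.353], "roll": 0},
    {"linear": [-0.3, 0, 0.218], "roll": 0},
    {"linear": [-0.371, 0, 0], "roll": 0},
  ],
)

```text
t: 12.82
tcp_pos: [0.6472, 0.1557, 0.2256]
tool_rot: [0.708, -0.032, 0.037, -0.704]
force: [-0.5, -6.0, -0.1]
finger_gap: 0.142
```

```bash
python3 - <<'E'
from h import *
loc()
a=manip.snapshot("scene")
cv2.imwrite("pics/c8.png",cv2.resize(a[160:240,350:430],None,fx=7,fy=7,interpolation=cv2.INTER_CUBIC))
E
```

```text
t 12.82 local mm [-3.9 15.5] z 0.2256 F [-0.5 -6.  -0.1] gap 12.2
```

View pics/c8.png

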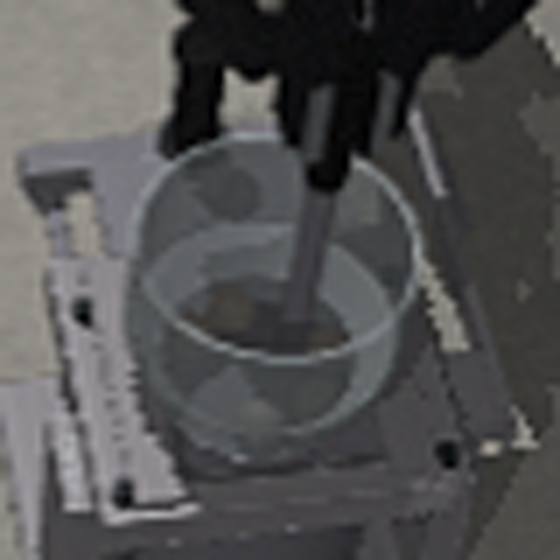

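```bash
python3 - <<'E'
from h import *
for z in (.1026,.19):
    u=proj('scene',[.6472,.1557,z]); print(z,u,(u+.43-[350,160])*7)
E
```

```text
0.1026 [391.9396787  210.71357456] [296.58775088 358.00502191]
0.19 [396.13860117 187.32175649] [325.98020822 194.26229546]
```

Emit:
send_rows(
  plan=[
    {"linear": [-0.3, 0, -0.218], "roll": 0},
    {"linear": [-0.115, 0, -0.353], "roll": 0},
    {"linear": [0.115, 0, -0.353], "roll": 0},
    {"linear": [0.3, 0, -0.218], "roll": 0},
    {"linear": [0.371, 0, 0], "roll": 0},
  ],
)

```text
t: 13.5
tcp_pos: [0.6526, 0.1249, 0.2253]
tool_rot: [-0.703, 0.037, -0.035, 0.709]
force: [-0.6, 7.3, 0.9]
finger_gap: 0.143
```

```bash
python3 - <<'E'
from h import *
loc()
a=manip.snapshot("scene")
cv2.imwrite("pics/c9.png",cv2.resize(a[160:240,350:430],None,fx=7,fy=7,interpolation=cv2.INTER_CUBIC))
E
```

```text
t 13.50 local mm [  4.5 -14.6] z 0.2253 F [-0.6  7.3  0.9] gap 12.3
```

View pics/c9.png

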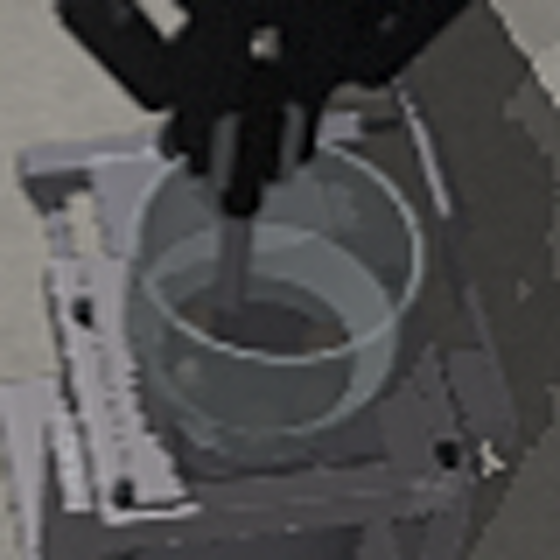

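Emit:
send_rows(
  plan=[
    {"linear": [0.35, 0, 0.18], "roll": 0},
    {"linear": [0.127, 0, 0.392], "roll": 0},
    {"linear": [-0.127, 0, 0.392], "roll": 0},
    {"linear": [-0.333, 0, 0.242], "roll": 0},
    {"linear": [-0.412, 0, 0], "roll": 0},
  ],
)

```text
t: 14.18
tcp_pos: [0.6468, 0.1571, 0.2252]
tool_rot: [0.709, -0.032, 0.037, -0.704]
force: [5.7, -8.2, -1.8]
finger_gap: 0.146
```

Emit:
send_rows(
  plan=[
    {"linear": [-0.333, 0, -0.242], "roll": 0},
    {"linear": [-0.127, 0, -0.392], "roll": 0},
    {"linear": [0.127, 0, -0.392], "roll": 0},
    {"linear": [0.333, 0, -0.242], "roll": 0},
    {"linear": [0.412, 0, 0], "roll": 0},
  ],
)

```text
t: 14.8
tcp_pos: [0.6526, 0.1238, 0.2256]
tool_rot: [-0.703, 0.037, -0.035, 0.709]
force: [-4.2, 6.8, 1.1]
finger_gap: 0.146
```

```bash
python3 - <<'E'
from h import *
loc()
a=manip.snapshot("scene"); b=manip.snapshot("top")
cv2.imwrite("pics/c10.png",np.hstack([cv2.resize(a[160:240,350:430],None,fx=5,fy=5,interpolation=cv2.INTER_CUBIC),cv2.resize(b[150:230,220:300],None,fx=5,fy=5,interpolation=cv2.INTER_CUBIC)]))
E
```

```text
t 14.80 local mm [  4.6 -15.7] z 0.2256 F [-4.2  6.8  1.1] gap 12.4
```

View pics/c10.png

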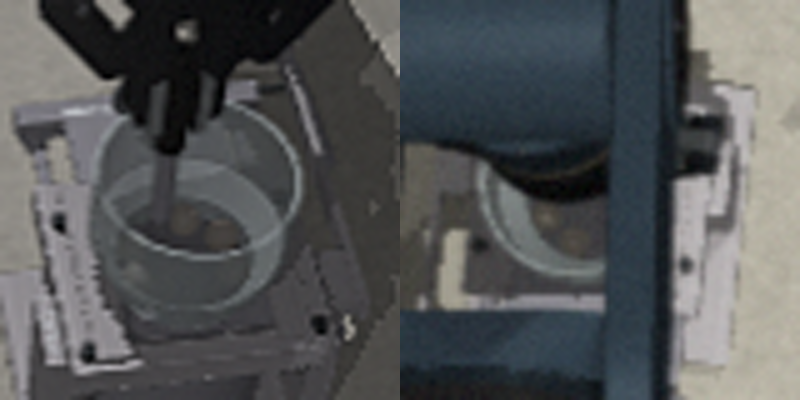

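```bash
python3 - <<'E'
from h import *
M=R.from_quat(manip.sense()["tool_rot"]).as_matrix(); tcp=manip.sense()["tcp_pos"]
print(np.degrees(np.arccos(-M[2,1])), M[:,1])
for d in (.115,.08,.04):
    u=proj('scene',tcp+M[:,1]*d); print(d,(u+.4-[350,160])*5)
E
```

```text
0.5692685928375697 [-0.00517899  0.00847887 -0.99995064]
0.115 [153.68209951 266.24194102]
0.08 [159.80988934 221.44631455]
0.04 [167.20884516 167.17934033]
```

Emit:
send_rows(
  plan=[
    {"linear": [0.333, 0, 0.242], "roll": 0},
    {"linear": [0.127, 0, 0.392], "roll": 0},
    {"linear": [-0.127, 0, 0.392], "roll": 0},
    {"linear": [-0.333, 0, 0.242], "roll": 0},
    {"linear": [-0.412, 0, 0], "roll": 0},
  ],
)

```text
t: 15.52
tcp_pos: [0.6467, 0.1584, 0.2256]
tool_rot: [0.708, -0.032, 0.037, -0.705]
force: [5.4, -4.6, -1.0]
finger_gap: 0.144
```

Emit:
send_rows(
  plan=[
    {"linear": [-0.333, 0, -0.242], "roll": 0},
    {"linear": [-0.127, 0, -0.392], "roll": 0},
    {"linear": [0.127, 0, -0.392], "roll": 0},
    {"linear": [0.333, 0, -0.242], "roll": 0},
    {"linear": [0.412, 0, 0], "roll": 0},
  ],
)

```text
t: 16.15
tcp_pos: [0.6526, 0.1236, 0.226]
tool_rot: [-0.703, 0.036, -0.035, 0.709]
force: [-3.1, 6.5, 1.2]
finger_gap: 0.144
```

Emit:
send_rows(
  plan=[
    {"linear": [0.333, 0, 0.242], "roll": 0},
    {"linear": [0.127, 0, 0.392], "roll": 0},
    {"linear": [-0.127, 0, 0.392], "roll": 0},
    {"linear": [-0.333, 0, 0.242], "roll": 0},
    {"linear": [-0.412, 0, 0], "roll": 0},
  ],
)

```text
t: 16.77
tcp_pos: [0.6449, 0.16, 0.2253]
tool_rot: [-0.706, 0.034, -0.035, 0.706]
force: [0.1, -0.1, -1.2]
finger_gap: 0.143
```

Emit:
send_rows(
  plan=[
    {"linear": [-0.333, 0, -0.242], "roll": 0},
    {"linear": [-0.127, 0, -0.392], "roll": 0},
    {"linear": [0.127, 0, -0.392], "roll": 0},
    {"linear": [0.333, 0, -0.242], "roll": 0},
    {"linear": [0.412, 0, 0], "roll": 0},
  ],
)

```text
t: 17.4
tcp_pos: [0.6546, 0.1188, 0.2248]
tool_rot: [0.706, -0.036, 0.036, -0.706]
force: [0.2, -0.5, -0.8]
finger_gap: 0.14
```

```bash
python3 - <<'E'
from h import *
loc()
a=manip.snapshot("scene"); b=manip.snapshot("top")
cv2.imwrite("pics/c11.png",np.hstack([cv2.resize(a[160:240,350:430],None,fx=5,fy=5,interpolation=cv2.INTER_CUBIC),cv2.resize(b[150:230,220:300],None,fx=5,fy=5,interpolation=cv2.INTER_CUBIC)]))
E
```

```text
t 17.40 local mm [  7.1 -20.5] z 0.2248 F [ 0.2 -0.5 -0.8] gap 11.9
```

View pics/c11.png

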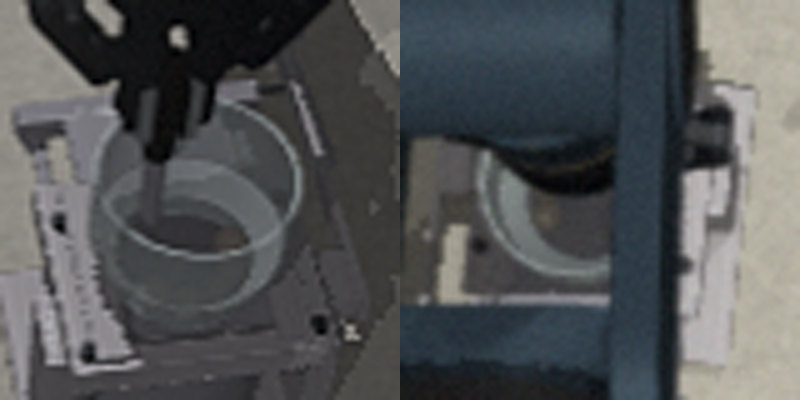

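```bash
python3 - <<'E'
from h import *
a=manip.snapshot("scene")
cv2.imwrite("pics/s12.png",a)
c=cv2.resize(a[155:245,345:435],None,fx=6.5,fy=6.5,interpolation=cv2.INTER_CUBIC)
cv2.imwrite("pics/c12.png",cv2.convertScaleAbs(c,alpha=2,beta=0))
M=R.from_quat(manip.sense()["tool_rot"]).as_matrix(); tcp=manip.sense()["tcp_pos"]
for d in (.123,.08,.028,-.039):
    u=proj('scene',tcp+M[:,1]*d); print(d,(u+.4-[345,155])*6.5)
E
```

```text
0.123 [219.73651873 402.87442079]
0.08 [229.92093431 331.09326914]
0.028 [243.12632273 237.64713498]
-0.039 [261.75030651 105.13025159]
```

View pics/c12.png

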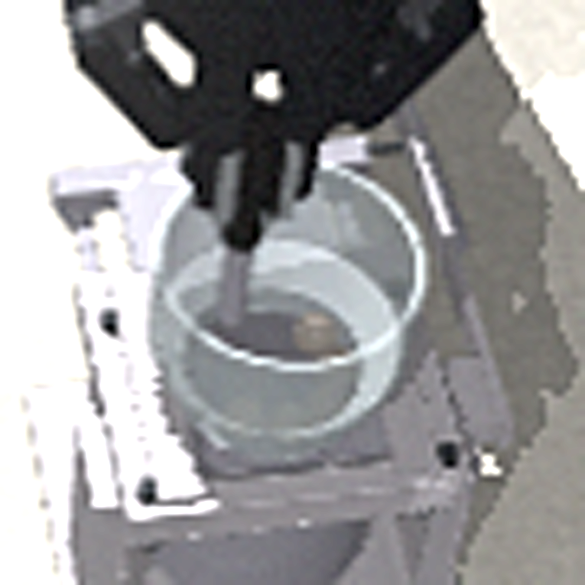

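View pics/s12.png

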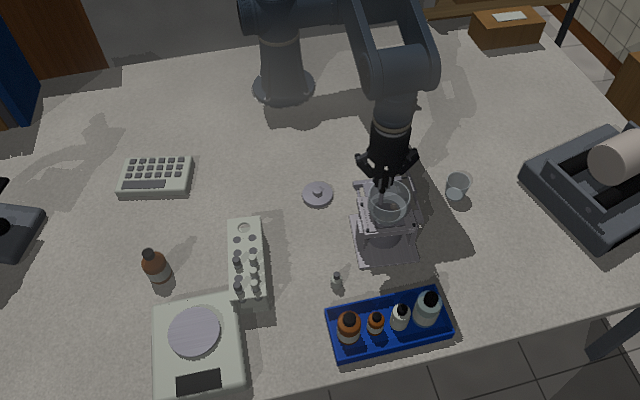

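```bash
python3 - <<'E'
from h import *
def f(n):
    a=cv2.imread(n)[185:235,365:415]
    c=cv2.resize(a,None,fx=7.5,fy=7.5,interpolation=cv2.INTER_CUBIC).astype(float)
    return np.clip((c-30)*2.2,0,255).astype(np.uint8)
cv2.imwrite("pics/c13.png",np.hstack([f("pics/scene6.png"),f("pics/s12.png")]))
for q in("ball0_center","rod"): print(q,[(np.round(d["extent"],1),round(d["p"],2)) for d in manip.look_for("scene",q)[:6]])
E
```

```text
ball0_center []
rod [(array([377.7, 170.5, 389. , 206.6]), 0.51)]
```

View pics/c13.png

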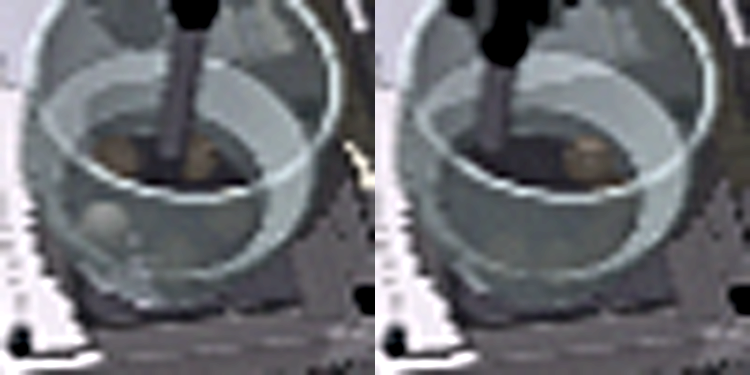

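Emit:
send_rows(
  plan=[
    {"linear": [0.333, 0, 0.242], "roll": 0},
    {"linear": [0.127, 0, 0.392], "roll": 0},
    {"linear": [-0.127, 0, 0.392], "roll": 0},
    {"linear": [-0.333, 0, 0.242], "roll": 0},
    {"linear": [-0.412, 0, 0], "roll": 0},
  ],
)

```text
t: 18.27
tcp_pos: [0.6477, 0.1573, 0.2253]
tool_rot: [0.709, -0.031, 0.037, -0.704]
force: [4.6, -8.9, 0.3]
finger_gap: 0.145
```

Emit:
send_rows(
  plan=[
    {"linear": [-0.333, 0, -0.242], "roll": 0},
    {"linear": [-0.127, 0, -0.392], "roll": 0},
    {"linear": [0.127, 0, -0.392], "roll": 0},
    {"linear": [0.333, 0, -0.242], "roll": 0},
    {"linear": [0.412, 0, 0], "roll": 0},
  ],
)

```text
t: 18.9
tcp_pos: [0.6531, 0.12, 0.2245]
tool_rot: [-0.706, 0.036, -0.034, 0.706]
force: [-0.4, -0.3, -0.4]
finger_gap: 0.141
```

Emit:
send_rows(
  plan=[
    {"linear": [0.333, 0, 0.242], "roll": 0},
    {"linear": [0.127, 0, 0.392], "roll": 0},
    {"linear": [-0.127, 0, 0.392], "roll": 0},
    {"linear": [-0.333, 0, 0.242], "roll": 0},
    {"linear": [-0.412, 0, 0], "roll": 0},
  ],
)

```text
t: 19.52
tcp_pos: [0.6451, 0.1572, 0.2248]
tool_rot: [0.709, -0.034, 0.035, -0.704]
force: [1.1, -7.8, -1.6]
finger_gap: 0.144
```

Emit:
send_rows(
  plan=[
    {"linear": [-0.333, 0, -0.242], "roll": 0},
    {"linear": [-0.127, 0, -0.392], "roll": 0},
    {"linear": [0.127, 0, -0.392], "roll": 0},
    {"linear": [0.333, 0, -0.242], "roll": 0},
    {"linear": [0.412, 0, 0], "roll": 0},
  ],
)

```text
t: 20.15
tcp_pos: [0.6546, 0.1221, 0.2259]
tool_rot: [-0.705, 0.034, -0.036, 0.707]
force: [-0.1, 0.2, -0.9]
finger_gap: 0.142
```

Emit:
send_rows(
  plan=[
    {"linear": [0, 0, 0], "roll": 0},
    {"linear": [-0.06, 0, 0.2], "roll": 0},
    {"linear": [-0.06, 0, 0.2], "roll": 0},
    {"linear": [-0.06, -0.2, 0.2], "roll": 0},
    {"linear": [0, -0.5, 0], "roll": 0},
  ],
)

```text
t: 20.78
tcp_pos: [0.6492, 0.1395, 0.2459]
tool_rot: [0.706, -0.035, 0.034, -0.706]
force: [0.7, -0.3, -0.2]
finger_gap: 0.142
```

```bash
python3 - <<'E'
from h import *
loc(); delta([.5942,-.1944,.325])
a=manip.snapshot("scene"); cv2.imwrite("pics/s14.png",a)
c=cv2.resize(a[155:245,345:435],None,fx=6.5,fy=6.5,interpolation=cv2.INTER_CUBIC)
cv2.imwrite("pics/c14.png",cv2.convertScaleAbs(c,alpha=2,beta=-20))
E
```

```text
t 20.77 local mm [-0.3 -0.5] z 0.2459 F [ 0.7 -0.3 -0.2] gap 12.1
t 20.77 tcp [0.6492 0.1395 0.2459] units [ -0.739  -2.631 -11.256] yaw -0.0982 F [ 0.7 -0.3 -0.2] gap 12.1
```

View pics/c14.png

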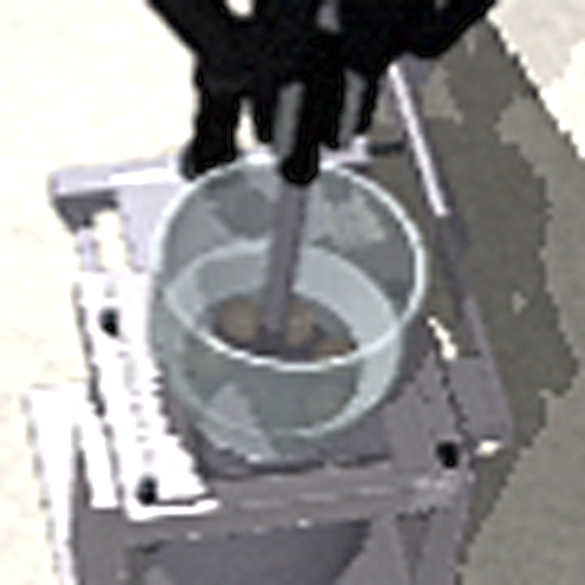

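Emit:
send_rows(
  plan=[
    {"linear": [0, -0.8, 0], "roll": 0},
    {"linear": [0, -0.9, 0], "roll": 0},
    {"linear": [0, -0.9, 0], "roll": 0},
    {"linear": [0, -0.1, -0.3], "roll": 0},
    {"linear": [-0.05, 0, -0.9], "roll": 0},
  ],
)

```text
t: 21.45
tcp_pos: [0.6449, 0.103, 0.327]
tool_rot: [0.706, -0.034, 0.035, -0.706]
force: [0.2, -0.7, -0.8]
finger_gap: 0.144
```

Emit:
send_rows(
  plan=[
    {"linear": [-0.07, 0, -1], "roll": 0},
    {"linear": [-0.07, 0, -1], "roll": 0},
    {"linear": [-0.07, 0, -1], "roll": 0},
    {"linear": [-0.07, 0, -1], "roll": 0},
    {"linear": [-0.07, 0, -1], "roll": 0},
  ],
)

```text
t: 22.08
tcp_pos: [0.6187, -0.0468, 0.3259]
tool_rot: [0.706, -0.036, 0.035, -0.706]
force: [0.9, 0.1, -0.3]
finger_gap: 0.146
```

Emit:
send_rows(
  plan=[
    {"linear": [-0.07, 0, -1], "roll": 0},
    {"linear": [-0.07, 0, -1], "roll": 0},
    {"linear": [-0.07, 0, -1], "roll": 0},
    {"linear": [-0.07, 0, -1], "roll": 0},
    {"linear": [-0.07, 0, -1], "roll": 0},
  ],
)

```text
t: 22.7
tcp_pos: [0.5933, -0.1948, 0.3259]
tool_rot: [-0.706, 0.036, -0.035, 0.706]
force: [0.6, 0.3, -1.4]
finger_gap: 0.144
```

```bash
python3 - <<'E'
from h import *
delta([.5945,-.1950,.325])
a=manip.snapshot("scene"); b=manip.snapshot("top"); cv2.imwrite("pics/t15.png",b)
cv2.imwrite("pics/c15.png",np.hstack([cv2.resize(a[120:240,200:300],None,fx=4,fy=4,interpolation=cv2.INTER_CUBIC),cv2.resize(b[140:236,210:290],None,fx=5,fy=5,interpolation=cv2.INTER_CUBIC)]))
E
```

```text
t 22.70 tcp [ 0.5933 -0.1948  0.3259] units [ 0.042  0.029 -0.001] yaw -0.0999 F [ 0.6  0.3 -1.4] gap 12.3
```

View pics/c15.png

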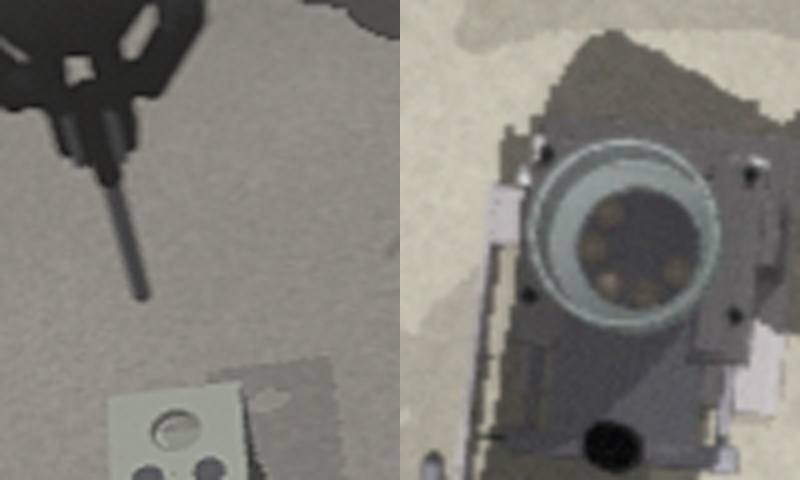

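Emit:
send_rows(
  plan=[
    {"linear": [0, 0.2, 0], "roll": 0},
    {"linear": [0, 0.5, 0], "roll": 0},
    {"linear": [0, 0.5, 0], "roll": 0},
    {"linear": [0, 0.3, 0], "roll": 0},
    {"linear": [0, 0, 0], "roll": 0},
  ],
)

```text
t: 23.42
tcp_pos: [0.594, -0.1928, 0.2805]
tool_rot: [-0.706, 0.036, -0.034, 0.707]
force: [-0.0, -0.6, -1.6]
finger_gap: 0.146
```

```bash
python3 - <<'E'
from h import *
print((proj('scene',[.5933,-.1948,.203])+.4-[200,120])*4)
delta([.5945,-.1950,.129])
a=manip.snapshot("scene")
tcp=manip.sense()["tcp_pos"]; print((proj('scene',tcp-[0,0,.123])+.4-[200,150])*5, (proj('scene',[.5945,-.195,.079])+.4-[200,150])*5)
cv2.imwrite("pics/c16.png",cv2.resize(a[150:250,200:290],None,fx=5,fy=5,interpolation=cv2.INTER_CUBIC))
E
```

```text
[138.17886736 299.1097158 ]
t 23.43 tcp [ 0.594  -0.1928  0.2805] units [ 0.037  5.051 -0.076] yaw -0.0988 F [-0.  -0.6 -1.6] gap 12.5
[193.55722303 286.78951741] [216.91553428 387.53128401]
```

View pics/c16.png

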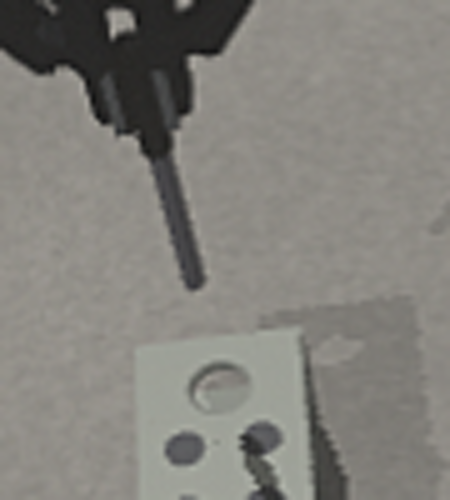

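Emit:
send_rows(
  plan=[
    {"linear": [0.04, 0.4, -0.07], "roll": 0},
    {"linear": [0, 0.6, 0], "roll": 0},
    {"linear": [0, 0.7, 0], "roll": 0},
    {"linear": [0, 0.6, 0], "roll": 0},
    {"linear": [0, 0.4, 0], "roll": 0},
  ],
)

```text
t: 24.1
tcp_pos: [0.5951, -0.1957, 0.1998]
tool_rot: [-0.706, 0.035, -0.035, 0.706]
force: [-1.3, 0.1, -0.9]
finger_gap: 0.142
```

```bash
python3 - <<'E'
from h import *
delta([.5945,-.1950,.129])
a=manip.snapshot("scene")
cv2.imwrite("pics/c17.png",cv2.resize(a[150:250,200:290],None,fx=5,fy=5,interpolation=cv2.INTER_CUBIC))
E
```

```text
t 24.10 tcp [ 0.5951 -0.1957  0.1998] units [-0.022  2.359  0.019] yaw -0.0994 F [-1.3  0.1 -0.9] gap 12.1
```

View pics/c17.png

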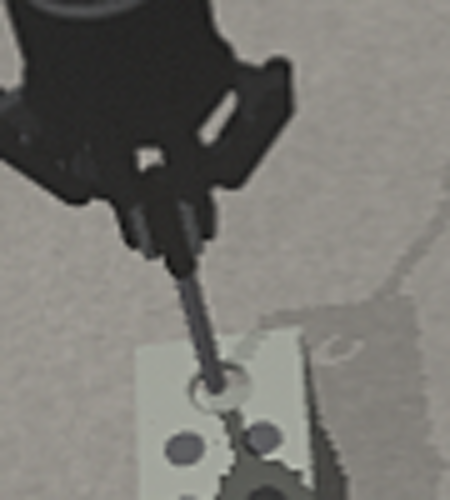

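Tip is entering the hole (≈(243,227) px). Lower the rest and release.

Emit:
send_rows(
  plan=[
    {"linear": [0, 0.5, 0], "roll": 0},
    {"linear": [0, 0.6, 0], "roll": 0},
    {"linear": [0, 0.6, 0], "roll": 0},
    {"linear": [0, 0.4, 0], "roll": 0},
    {"linear": [0, 0.12, 0], "roll": 0},
  ],
)

```text
t: 24.78
tcp_pos: [0.5949, -0.1954, 0.133]
tool_rot: [-0.706, 0.036, -0.034, 0.707]
force: [-0.1, -0.5, -1.1]
finger_gap: 0.146
```

Emit:
send_rows(
  plan=[
    {"linear": [0, 0, 0], "roll": 0},
    {"linear": [0, 0, 0], "roll": 0},
    {"linear": [0, 0, 0], "roll": 0},
    {"linear": [0, 0, 0], "roll": 0},
    {"linear": [0, 0, 0], "roll": 0},
  ],
  claw=60,
)

```text
t: 25.4
tcp_pos: [0.5955, -0.1957, 0.1345]
tool_rot: [0.706, -0.035, 0.035, -0.706]
force: [-0.6, -0.9, -0.1]
finger_gap: 0.701
```

```bash
python3 - <<'E'
from h import *
delta([.5945,-.1950,.129])
a=manip.snapshot("scene")
cv2.imwrite("pics/c18.png",cv2.resize(a[150:250,200:290],None,fx=5,fy=5,interpolation=cv2.INTER_CUBIC))
E
```

```text
t 25.40 tcp [ 0.5955 -0.1957  0.1345] units [-0.035  0.185  0.019] yaw -0.0993 F [-0.6 -0.9 -0.1] gap 59.9
```

View pics/c18.png

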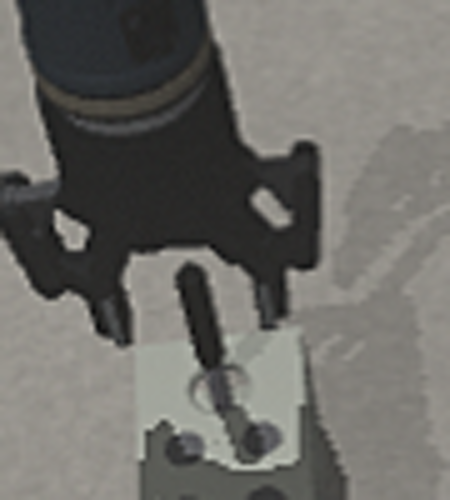

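Emit:
send_rows(
  plan=[
    {"linear": [0, -0.8, 0], "roll": 0},
    {"linear": [0, -0.9, 0], "roll": 0},
    {"linear": [0, -0.9, 0], "roll": 0},
    {"linear": [0, -0.9, 0.2], "roll": 0},
    {"linear": [-0.1, -0.2, 0.9], "roll": 0},
  ],
)

```text
t: 26.08
tcp_pos: [0.5971, -0.164, 0.2477]
tool_rot: [0.707, -0.034, 0.038, -0.705]
force: [-0.4, 0.1, 0.2]
finger_gap: 0.702
```

```bash
python3 - <<'E'
from h import *
delta([.5451,.1503,.23])
a=manip.snapshot("scene")
cv2.imwrite("pics/c19.png",cv2.resize(a[130:260,200:330],None,fx=4,fy=4,interpolation=cv2.INTER_CUBIC))
E
```

```text
t 26.07 tcp [ 0.5971 -0.164   0.2477] units [-2.787  0.555 10.25 ] yaw -0.1015 F [-0.4  0.1  0.2] gap 59.9
```

View pics/c19.png

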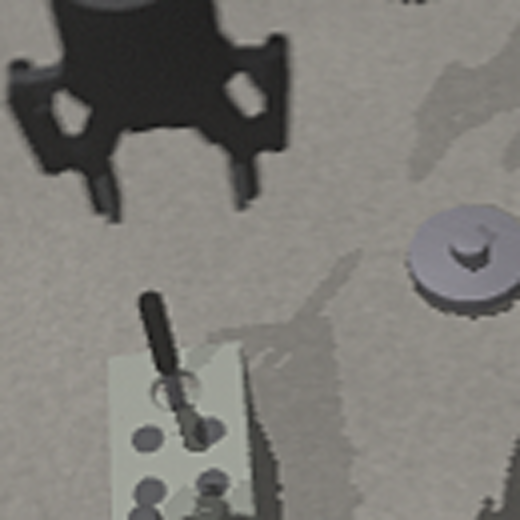

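Rod is standing in the rack, released (top at ≈(238,204) px). On to the knob.

Emit:
send_rows(
  plan=[
    {"linear": [-0.3, 0, 1], "roll": 0},
    {"linear": [-0.3, 0, 1], "roll": 0},
    {"linear": [-0.3, 0, 1], "roll": 0},
    {"linear": [-0.3, 0, 1], "roll": 0},
    {"linear": [-0.3, 0, 1], "roll": 0},
  ],
)

```text
t: 26.75
tcp_pos: [0.5653, -0.0079, 0.2451]
tool_rot: [-0.706, 0.035, -0.035, 0.706]
force: [-0.1, -0.4, 0.2]
finger_gap: 0.704
```

Emit:
send_rows(
  plan=[
    {"linear": [-0.3, 0, 1], "roll": 0},
    {"linear": [-0.3, 0, 1], "roll": 0},
    {"linear": [-0.3, 0, 1], "roll": 0},
    {"linear": [-0.2, 0, 1], "roll": 0},
    {"linear": [-0.1, 0, 0.7], "roll": 0},
  ],
)

```text
t: 27.38
tcp_pos: [0.5434, 0.1363, 0.2451]
tool_rot: [0.706, -0.035, 0.034, -0.706]
force: [-0.5, -0.1, 0.1]
finger_gap: 0.703
```

Emit:
send_rows(
  plan=[
    {"linear": [0, 0.4, 0], "roll": 0},
    {"linear": [0, 0.5, 0], "roll": 0},
    {"linear": [0, 0.4, 0], "roll": 0},
    {"linear": [0, 0, 0], "roll": 0},
    {"linear": [0, 0, 0], "roll": 0},
  ],
  claw=50,
)

```text
t: 28.0
tcp_pos: [0.5442, 0.1346, 0.2063]
tool_rot: [0.706, -0.035, 0.035, -0.706]
force: [0.0, 0.2, -0.8]
finger_gap: 0.583
```

```bash
python3 - <<'E'
from h import *
delta([.5451,.1503,.114])
a=manip.snapshot("scene");b=manip.snapshot("top"); cv2.imwrite("pics/s20.png",a)
cv2.imwrite("pics/c20.png",np.hstack([cv2.resize(a[110:210,330:430],None,fx=4,fy=4,interpolation=cv2.INTER_CUBIC),cv2.resize(b[140:240,210:310],None,fx=4,fy=4,interpolation=cv2.INTER_CUBIC)]))
E
```

```text
t 28.00 tcp [0.5442 0.1346 0.2063] units [-0.024  3.075  0.524] yaw -0.1001 F [ 0.   0.2 -0.8] gap 49.8
```

View pics/c20.png

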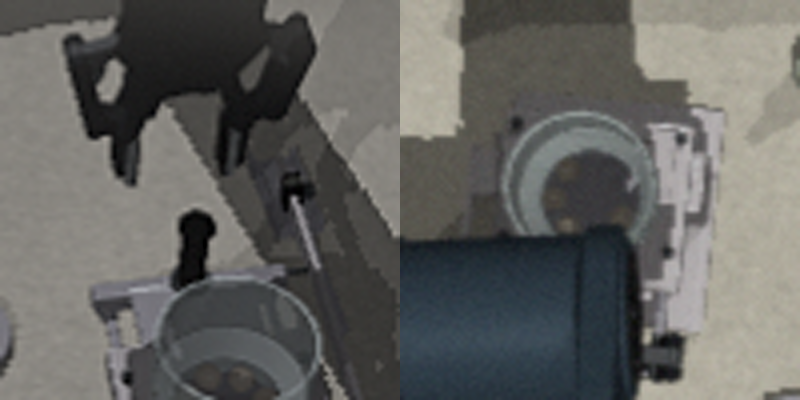

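Emit:
send_rows(
  plan=[
    {"linear": [-0.02, 0, 0.52], "roll": 0},
    {"linear": [0, 0.3, 0], "roll": 0},
    {"linear": [0, 0.5, 0], "roll": 0},
    {"linear": [0, 0.4, 0], "roll": 0},
    {"linear": [0, 0.2, 0], "roll": 0},
  ],
)

```text
t: 28.72
tcp_pos: [0.5441, 0.1505, 0.1627]
tool_rot: [0.706, -0.036, 0.034, -0.706]
force: [-0.3, 0.4, -0.6]
finger_gap: 0.589
```

```bash
python3 - <<'E'
from h import *
delta([.5451,.1503,.114])
a=manip.snapshot("scene")
cv2.imwrite("pics/c21.png",cv2.resize(a[110:210,330:430],None,fx=5,fy=5,interpolation=cv2.INTER_CUBIC))
E
```

```text
t 28.73 tcp [0.5441 0.1505 0.1627] units [ 0.038  1.625 -0.002] yaw -0.0994 F [-0.3  0.4 -0.6] gap 50.3
```

View pics/c21.png

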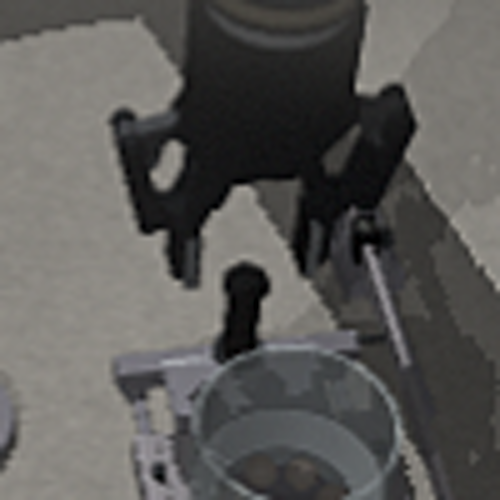

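Emit:
send_rows(
  plan=[
    {"linear": [0.03, 0.4, 0], "roll": 0},
    {"linear": [0, 0.5, 0], "roll": 0},
    {"linear": [0, 0.4, 0], "roll": 0},
    {"linear": [0, 0.25, 0], "roll": 0},
    {"linear": [0, 0, 0], "roll": 0},
  ],
)

```text
t: 29.4
tcp_pos: [0.5453, 0.1506, 0.117]
tool_rot: [0.706, -0.036, 0.035, -0.706]
force: [-0.0, 0.7, 1.3]
finger_gap: 0.585
```

Emit:
send_rows(
  plan=[
    {"linear": [0, 0, 0], "roll": 0},
    {"linear": [0, 0, 0], "roll": 0},
    {"linear": [0, 0, 0], "roll": 0},
    {"linear": [0, 0, 0], "roll": 0},
    {"linear": [0, 0, 0], "roll": 0},
  ],
  claw=8,
  force=80,
)

```text
t: 30.02
tcp_pos: [0.5462, 0.1513, 0.1182]
tool_rot: [-0.706, 0.035, -0.036, 0.707]
force: [1.0, 6.0, -0.7]
finger_gap: 0.211
```

```bash
python3 - <<'E'
from h import *
delta([.5451,.1503,.116]); loc()
a=manip.snapshot("scene")
cv2.imwrite("pics/s22.png",a)
cv2.imwrite("pics/c22.png",cv2.resize(a[110:210,330:430],None,fx=5,fy=5,interpolation=cv2.INTER_CUBIC))
E
```

```text
t 30.02 tcp [0.5462 0.1513 0.1182] units [-0.035  0.072 -0.036] yaw -0.0996 F [ 1.   6.  -0.7] gap 18.0
t 30.02 local mm [-104.    1.] z 0.1182 F [ 1.   6.  -0.7] gap 18.0
```

View pics/c22.png

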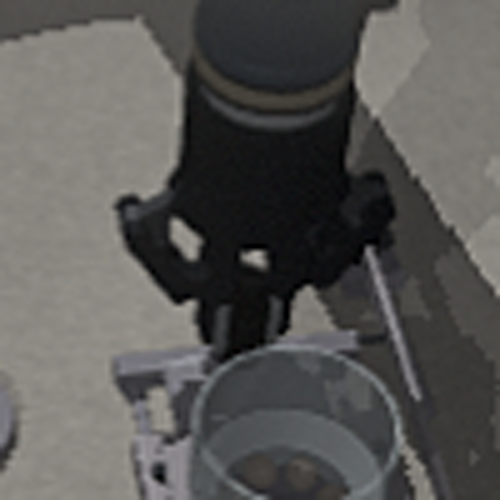

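Emit:
send_rows(
  plan=[
    {"linear": [-0.3, 0, 0.03], "roll": 0},
    {"linear": [-0.5, 0, 0], "roll": 0},
    {"linear": [-0.5, 0, 0], "roll": 0},
    {"linear": [-0.5, 0, 0], "roll": 0},
    {"linear": [-0.4, 0, 0], "roll": 0},
  ],
)

```text
t: 30.7
tcp_pos: [0.4824, 0.1576, 0.1181]
tool_rot: [-0.706, 0.033, -0.037, 0.706]
force: [5.1, 2.2, -11.3]
finger_gap: 0.195
```

Emit:
send_rows(
  plan=[
    {"linear": [-0.1, 0, 0], "roll": 0},
    {"linear": [0, 0, 0], "roll": 0},
    {"linear": [0, 0, 0], "roll": 0},
    {"linear": [0, 0, 0], "roll": 0},
    {"linear": [0, 0, 0], "roll": 0},
  ],
)

```text
t: 31.32
tcp_pos: [0.4791, 0.1579, 0.1178]
tool_rot: [-0.706, 0.036, -0.038, 0.707]
force: [7.8, -0.2, -6.3]
finger_gap: 0.192
```

```bash
python3 - <<'E'
from h import *
loc()
a=manip.snapshot("scene");b=manip.snapshot("top")
cv2.imwrite("pics/s23.png",a);cv2.imwrite("pics/t23.png",b)
cv2.imwrite("pics/c23.png",cv2.resize(a[120:220,340:440],None,fx=6,fy=6,interpolation=cv2.INTER_CUBIC))
cv2.imwrite("pics/d23.png",cv2.resize(b[150:280,190:320],None,fx=4.5,fy=4.5,interpolation=cv2.INTER_CUBIC))
E
```

```text
t 31.32 local mm [-171.4    1. ] z 0.1178 F [ 7.8 -0.2 -6.3] gap 16.4
```

View pics/c23.png

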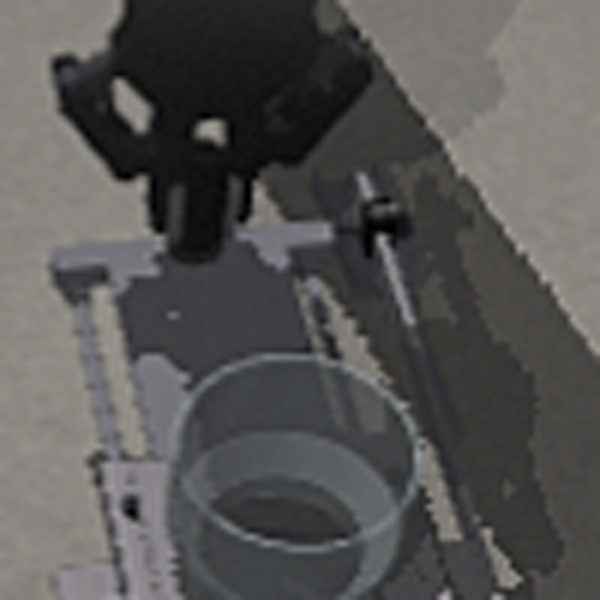

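View pics/d23.png

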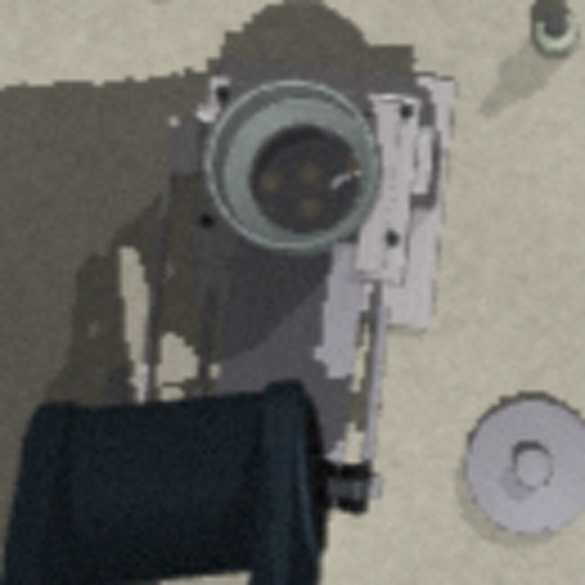

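```bash
python3 - <<'E'
from h import *
a=cv2.imread("pics/s23.png")
c=cv2.resize(a[145:170,385:420],None,fx=20,fy=20,interpolation=cv2.INTER_CUBIC); c=cv2.convertScaleAbs(c,alpha=2.2,beta=-10)
def mk(P,col):
    u=(proj('scene',P)+.5-[385,145])*20; cv2.drawMarker(c,tuple(int(v) for v in u),col,0,14,1); return u
for tr in (.060,.067,.072,.078):
    print(tr,mk(disp(DP,[-.105-tr,.074,.099]),(0,0,255)))
for y in (.076,.088): mk(disp(DP,[-.1755,y,.102]),(0,255,0))
cv2.imwrite("pics/c24.png",c)
E
```

```text
0.06 [314.74628034 299.6796448 ]
0.067 [302.31994484 260.49314307]
0.072 [293.49636566 232.67899373]
0.078 [282.96524261 199.49423221]
```

View pics/c24.png

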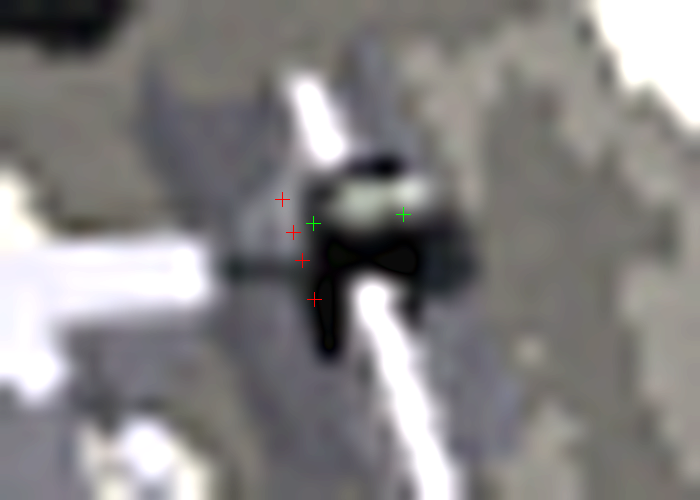

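```bash
python3 - <<'E'
from h import *
np.set_printoptions(linewidth=160)
b=cv2.cvtColor(cv2.imread("pics/top0.png"),cv2.COLOR_BGR2GRAY).astype(int)
print('top idx rows 249-260 cols 213-223'); print(b[249:261,213:224])
print('top ptr rows 223-232 cols 222-232'); print(b[223:233,222:233])
for f in("scene0","s23"):
    a=cv2.cvtColor(cv2.imread(f"pics/{f}.png"),cv2.COLOR_BGR2GRAY).astype(int)
    print(f,'idx rows 151-162 cols 397-411'); print(a[151:163,397:412])
    r0=173 if f=="scene0" else 154
    print('ptr rows',r0,'cols 394-410'); print(a[r0:r0+9,394:411])
E
```

```text
top idx rows 249-260 cols 213-223
[[ 99 113 116 102  95 141 151 139  97 127 138]
 [101 113 113  99  88 134 142 121  94 132 140]
 [102 108 106  72  34  45  53  48  52  92 132]
 [ 86  51  41  31  18  17  24  18  32  80 133]
 [ 94  47  45  57  53  44  51  35  35  90 132]
 [ 76  53  65 115 119 131 138 100  56 106 133]
 [ 77  69  59  46  45  48  54  37  52 110 138]
 [116 127 106  42  25  25  22  21  71 132 139]
 [118 133 122  80  59  74  72  54  97 137 143]
 [124 137 127 101  95 139 122 103 126 137 143]
 [122 140 125 101 101 142 129 105 133 139 139]
 [123 139 125 105 109 149 126 112 138 145 139]]
top ptr rows 223-232 cols 222-232
[[140 121  61  58  87 137 137 138 135 141 140]
 [145 115  65  66  97 142 141 138 138 138 131]
 [146 121  68  87 129 138 136 135 119 117 112]
 [151 123  66  71 110 113 116 126 114 115 118]
 [149 105  63  60  81  84  77  69  78 107 119]
 [139  85  65  87 130 136 132 123 106 116 124]
 [143  84  61  87 136 142 142 136 123 117 119]
 [138  85  65  94 138 138 138 139 135 117 118]
 [138  77  88 129 142 141 142 141 141 138 138]
 [139  72  88 138 142 142 140 140 143 143 14
[... 2220 characters left out ...]
 139 107  66  56  52  56  58  74]]
ptr rows 154 cols 394-410
[[ 44  48  49  46  58  69  37  32  72  79  79 104  73  57  76  60  57]
 [ 41  45  46  59  65  71  31  45  74  78  55  64  47  39  62  58  57]
 [ 54  53  47  63  56  66  30  17  32  34  19  19  19  23  43  56  57]
 [117  72  45  52  50  57  29   2   5   7   4   2  18  23  38  58  59]
 [130  77  28  30  31  32  21   5  12  27   6   0  19  21  30  55  57]
 [134  90  47  46  48  41  18   0  53 135  90  26  25  30  46  57  58]
 [ 82  61  45  48  51  53  22   0  53 145  92  22  52  53  56  58  59]
 [ 58  47  42  46  48  53  32   2  49 108 137  61  53  59  55  54  55]
 [ 59  55  44  45  51  52  41   4  50  76 139 107  66  56  52  56  58]]
```

```bash
python3 - <<'E'
from h import *
L=lambda n,u,v,z: (R2(DP[2]).T@(atz(n,u,v,z)-DP[:2])*1000).round(1)
for nm,a in dict(top_line=('top',218,253.99,.102),top_ptr0=('top',227,226.78,.099),sc_line=('scene',402.7,154.54,.102),sc_ptr0=('scene',403,177.5,.099),sc_ptr_now=('scene',398,158.1,.099)).items(): print(nm,L(*a))
E
```

```text
top_line [-177.4   84.1]
top_ptr0 [-105.    69.9]
sc_line [-178.6   83.5]
sc_ptr0 [-104.    66.7]
sc_ptr_now [-170.6   69.4]
```

Emit:
send_rows(
  plan=[
    {"linear": [-0.1, 0, 0], "roll": 0},
    {"linear": [-0.08, 0, 0], "roll": 0},
    {"linear": [0, 0, 0], "roll": 0},
    {"linear": [0, 0, 0], "roll": 0},
    {"linear": [0, 0, 0], "roll": 0},
  ],
)

```text
t: 32.05
tcp_pos: [0.4739, 0.1584, 0.1178]
tool_rot: [-0.706, 0.036, -0.038, 0.707]
force: [6.7, -0.8, -6.9]
finger_gap: 0.191
```

```bash
python3 - <<'E'
from h import *
np.set_printoptions(linewidth=160)
loc()
a=manip.snapshot("scene"); cv2.imwrite("pics/s25.png",a); b=manip.snapshot("top"); cv2.imwrite("pics/t25.png",b)
g=cv2.cvtColor(a,cv2.COLOR_BGR2GRAY).astype(int)
print(g[149:163,392:411])
c=cv2.resize(a[140:175,380:420],None,fx=16,fy=16,interpolation=cv2.INTER_CUBIC)
cv2.imwrite("pics/c25.png",cv2.convertScaleAbs(c,alpha=2.2,beta=-10))
E
```

```text
t 32.05 local mm [-176.6    1. ] z 0.1178 F [ 6.7 -0.8 -6.9] gap 16.4
[[ 45  51  58  59  55  52  49  91 131  80  54  53  57  61  70  73  74  77  59]
 [ 46  47  51  51  52  50  43  69 139 106  59  50  56  54  73  75  75  64  54]
 [ 44  45  48  49  48  45  48  59 121 123  73  50  57  58  61  73  74  56  56]
 [ 45  43  47  48  48  47  59  64 104 144  87  57  46  59  56  71  73  57  56]
 [ 51  43  46  49  47  57  62  69  67  72  36  21  12  50  59  59  72  58  55]
 [ 50  37  41  51  49  61  65  70  36  36  71  79  77 104  73  56  76  60  58]
 [112 119  75  48  50  52  52  63  30  44  74  78  54  65  49  39  62  57  58]
 [120 126  81  42  40  37  35  42  22  20  32  34  19  19  18  24  40  71  60]
 [119 123 122  65  32  31  41  37  15   0   8   4   2   4  25  23  38  63  59]
 [117 114 113  68  41  46  51  44  18   1  11  28  10   0  20  21  32  54  57]
 [ 67  68  70  50  44  50  50  46  17   0  53 135  89  23  29  28  48  58  57]
 [ 55  55  57  50  44  48  50  53  20   0  51 145  95  21  53  53  59  57  59]
 [ 56  61  59  51  43  47  49  51  30   1  49 109 135  66  56  58  53  53  55]
 [ 57  60  59  57  46  44  48  53  37   7  47  77 138 108  66  55  52  54  58]]
```

View pics/c25.png

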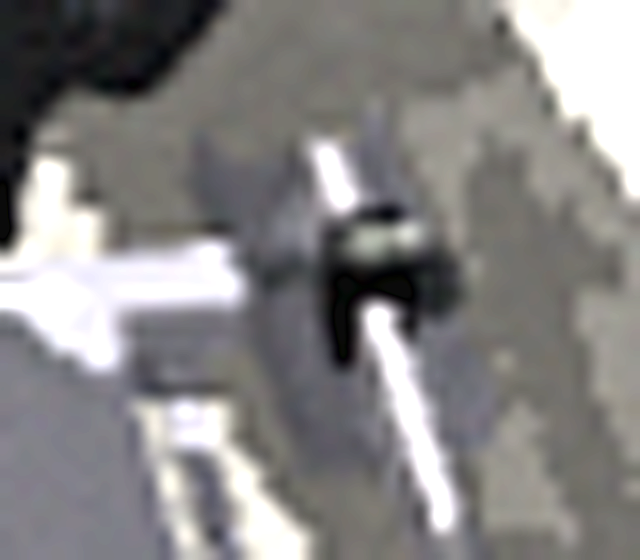

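```bash
python3 - <<'E'
from h import *
L=lambda n,u,v,z: (R2(DP[2]).T@(atz(n,u,v,z)-DP[:2])*1000).round(2)
print('ptr',L('scene',397.5,156.47,.099),'line',L('scene',402.7,154.54,.102),'line row+-.3',L('scene',402.7,154.84,.102))
# clip extents: 16 mm along x; centre check rows at col
for x in (-.1704,-.1784,-.1864): print(x,proj('scene',disp(DP,[x,.082,.102])),proj('top',disp(DP,[x,.082,.102])))
t=cv2.imread("pics/t25.png"); cv2.imwrite("pics/d25.png",cv2.resize(t[225:280,195:265],None,fx=9,fy=9,interpolation=cv2.INTER_CUBIC))
E
```

```text
ptr [-176.43   69.38] line [-178.6    83.45] line row+-.3 [-177.55   83.2 ]
-0.1704 [402.89535097 156.87536315] [219.13685222 251.37387366]
-0.1784 [402.17536753 154.6515611 ] [218.76254449 254.46590192]
-0.1864 [401.46103122 152.4463884 ] [218.38764224 257.56247433]
```

View pics/d25.png

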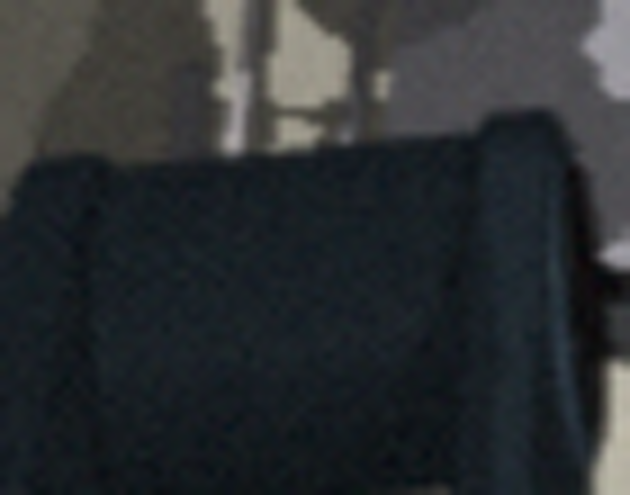

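Emit:
send_rows(
  plan=[
    {"linear": [-0.02, 0, 0], "roll": 0},
    {"linear": [0, 0, 0], "roll": 0},
    {"linear": [0, 0, 0], "roll": 0},
    {"linear": [0, 0, 0], "roll": 0},
    {"linear": [0, 0, 0], "roll": 0},
  ],
)

```text
t: 32.78
tcp_pos: [0.4736, 0.1585, 0.1178]
tool_rot: [-0.706, 0.035, -0.039, 0.707]
force: [7.7, -0.6, -6.1]
finger_gap: 0.192
```

Emit:
send_rows(
  plan=[
    {"linear": [0, 0, 0], "roll": 0},
    {"linear": [0, 0, 0], "roll": 0},
    {"linear": [0, 0, 0], "roll": 0},
    {"linear": [0, 0, 0], "roll": 0},
    {"linear": [0, 0, 0], "roll": 0},
  ],
)

```text
t: 33.4
tcp_pos: [0.4736, 0.1585, 0.1178]
tool_rot: [-0.706, 0.035, -0.039, 0.707]
force: [8.0, -0.7, -7.1]
finger_gap: 0.193
```

```bash
python3 - <<'E'
from h import *
np.set_printoptions(linewidth=160)
loc()
a=manip.snapshot("scene"); b=manip.snapshot("top"); cv2.imwrite("pics/s26.png",a); cv2.imwrite("pics/t26.png",b)
g=cv2.cvtColor(a,cv2.COLOR_BGR2GRAY).astype(int); print(g[152:160,392:408])
bal=cv2.resize(b[160:215,225:290],None,fx=6,fy=6,interpolation=cv2.INTER_CUBIC)
cv2.imwrite("pics/d26.png",cv2.convertScaleAbs(bal,alpha=2.2,beta=-20))
E
```

```text
t 33.40 local mm [-177.    1.] z 0.1178 F [ 8.  -0.7 -7.1] gap 16.5
[[ 46  42  47  48  49  48  61  66 104 145  87  57  48  57  54  72]
 [ 50  42  44  49  47  56  63  69  69  72  35  21  13  51  58  60]
 [ 51  39  40  51  49  61  65  71  35  34  70  79  78 103  72  56]
 [110 121  76  48  48  53  54  60  28  47  74  78  56  62  43  42]
 [120 126  79  39  36  37  37  37  17  21  31  33  19  18  18  20]
 [119 124 123  67  30  38  40  42  15   3  11   4   0   2  27  26]
 [113 107 109  64  43  48  50  45  19   0  14  26   7   0  22  22]
 [ 67  65  69  45  41  49  53  45  20   0  53 136  90  23  30  28]]
```

View pics/d26.png

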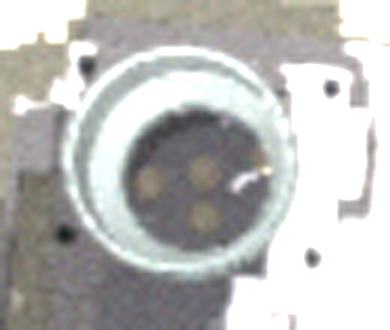

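View pics/s26.png

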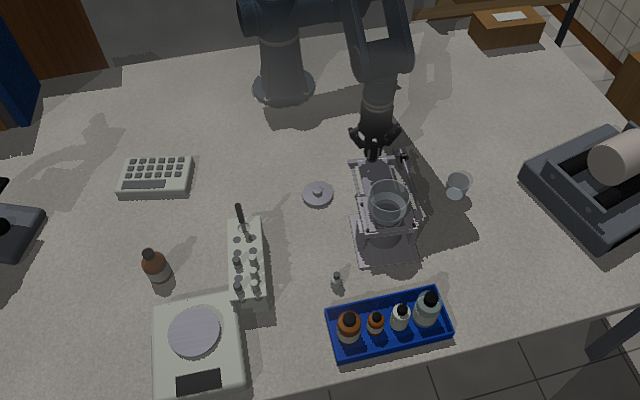

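```bash
python3 - <<'E'
from h import *
a=cv2.imread("pics/s26.png")
c=cv2.resize(a[180:275,345:430],None,fx=6,fy=6,interpolation=cv2.INTER_CUBIC)
cv2.imwrite("pics/c26.png",np.clip((c.astype(float)-25)*2.2,0,255).astype(np.uint8))
for n in("scene","top"): print(n,[(np.round(d["extent"],1),round(d["p"],2)) for d in manip.look_for(n,"ball0_center")[:6]])
for k,(u,v) in enumerate(((150,182),(205,172),(205,217),(262,160))):
    for z in (.02,.107): print(k,z,(R2(DP[2]).T@(atz('top',225+u/6-.4,160+v/6-.4,z)-DP[:2])*1000).round(1))
E
```

```text
scene []
top []
0 0.02 [ 6.6 34. ]
0 0.107 [-3.5 21.1]
1 0.02 [13.9  8.8]
1 0.107 [ 3.3 -2.3]
2 0.02 [-7.3  6.5]
2 0.107 [-16.4  -4.5]
3 0.02 [ 22.2 -17.2]
3 0.107 [ 11.  -26.5]
```

View pics/c26.png

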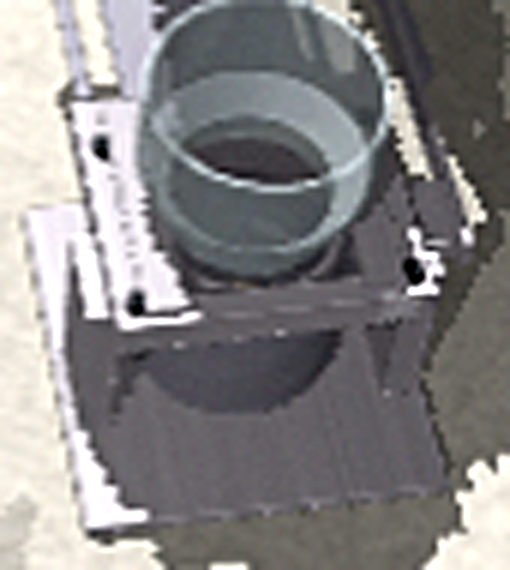

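```bash
python3 - <<'E'
from station import manip
s=manip.sense(); print(s["t"],s["tcp_pos"],s["finger_gap"]*85.4); print(manip.sign_off())
E
```

```text
33.6 [0.47363199 0.15849619 0.11784626] 16.314748374794995
the job is handed in; nothing more can be done
None
```

I stirred the balls, put the rod back, pulled the gate to the mark and handed the job in at 33.6 s, still holding the knob. I could confirm only four of the five balls in the jar.

- **Stirring:** I made about 6.5 turns, with the tip about 3 mm above the closed gate by the measured grip. Lateral forces stayed below about 10 N at every call-end reading. A top picture afterwards showed all five balls regrouped along the neck wall.
- **Rod:** It is back in its hole and released. A later picture shows it standing upright there.
- **Gate:** I gripped the knob and pulled it about 73.0 mm, going by the tool's travel. The two cameras disagree on where the mark is: about 72.4 mm from the top camera and 73.6 to 74.6 mm from the scene camera. I stopped between the two. The top camera could not check this at the end because the arm hid the pointer and clip. The scene camera puts the pointer still about 1 to 2 mm short of the line.
- **Grip:** It held steady, with a spring pull of about 8 N.
- **Balls:** The neck looks empty. Four balls are visible at jar-floor positions inside the jar. The fifth must be in the part of the jar hidden from the top camera, since it shows neither in the neck nor on the bench. The ball detector reported nothing in either camera, so the count is by eye.
- **Other items:** The jar and the loose items on the bench look undisturbed in the final scene picture.

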